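# Draw the cup tote from under the shelf and set up the filtering place

## Task

Take the pull hook, hook it over the front wall of the tote under the clear shelf, drag the tote out until it stands in front of the shelf, and stand the hook back upright on the bench, clear of the tote. Press each filter cup from the tote down onto a spigot of its own on the manifold until its skirt is fully home on the manifold's top and friction holds it, and lay every sampling spoon flat in the steel tray along its length, bowls at the end away from the robot. Do not disturb the wash bottle or the specimen jar.

Things in the scene. Friction and masses are not known exactly. Their poses are not given: they have to be found in the camera images.
- shelf: fixed clear acrylic shelf standing on the bench, open front and back: flat roof (underside 98 mm, top 108 mm above the bench) on two 10 mm side panels, 320 wide (y) x 260 deep (x), 300 between the panels; three stacked dishes (90 mm diameter, 44 high) are fixed at the back of its roof. Origin: on the bench at the middle of its front edge; x points into the shelf, away from the robot; y along the front edge
- tote: open dark grey plastic tote, 150 (x) x 200 (y) x 40 mm high, walls and floor 5 mm, about 0.35 kg, sliding on the bench under the shelf roof. Origin: centre of its underside; x points from its front wall (at x = -75 mm, outer face) to its back wall; the front wall is the lip to hook. Cups stand in it in a row along y near x = 0, so the 40 mm behind the front wall are empty
- hook: pull hook, about 0.3 kg, standing upright by itself on a flat foot 90 (x) x 44 (y) x 8 mm. Above the foot a black block handle 70 (x) x 26 (y) mm, from 8 to 75 mm height, to be gripped across y from above. A steel rod of 8 mm diameter runs from it along +x at 55 mm height and ends at x = 105 mm in a down-turned plate 6 (x) x 36 (y) mm, from 23 to 59 mm height. Origin: centre of the foot's underside; x points from handle to plate, z up
- hook_tip (a point): bottom edge, at its middle, of the hook's down-turned plate: (105, 0, 23) mm in the hook's frame
- cup1: white plastic filter cup (two or three are there), 64 mm high, about 70 g: below, a socket skirt of 33 mm outside diameter with a round tapered bore open downwards, 25 mm wide at the mouth, 34 mm deep; from 34 mm up an open cup of 44 mm outside diameter, to be gripped there from outside, with a 47 mm bead at 56 to 60 mm height. Origin: centre of the skirt's lower edge; z up along its axis. Starts upright on the floor of the tote; neighbours about 62 mm apart
- cup2: white plastic filter cup (two or three are there), 64 mm high, about 70 g: below, a socket skirt of 33 mm outside diameter with a round tapered bore open downwards, 25 mm wide at the mouth, 34 mm deep; from 34 mm up an open cup of 44 mm outside diameter, to be gripped there from outside, with a 47 mm bead at 56 to 60 mm height. Origin: centre of the skirt's lower edge; z up along its axis. Starts upright on the floor of the tote; neighbours about 62 mm apart
- cup3: white plastic filter cup (two or three are there), 64 mm high, about 70 g: below, a socket skirt of 33 mm outside diameter with a round tapered bore open downwards, 25 mm wide at the mouth, 34 mm deep; from 34 mm up an open cup of 44 mm outside diameter, to be gripped there from outside, with a 47 mm bead at 56 to 60 mm height. Origin: centre of the skirt's lower edge; z up along its axis. Starts upright on the floor of the tote; neighbours about 62 mm apart
- manifold: fixed grey filtering manifold, block 250 (x) x 85 (y) x 40 mm high with three upright rubber spigots in a row along x, 75 mm apart. Origin: centre of its underside, on the bench
- spigot1 (a point): foot of spigot 1, on the manifold's top face 40 mm above the bench, z up the spigot; at x = -75 mm along the manifold. The tapered spigot is 31 mm tall, about 28 mm wide at the foot and 20 mm at the top, with sprung ribs. A cup merely set on it stops with its skirt 6 to 10 mm above the top face; pressed down with about 10 to 18 N its skirt meets the top face (cup origin at this point) and friction holds it
- spigot2 (a point): foot of spigot 2, on the manifold's top face 40 mm above the bench, z up the spigot; at x = 0 mm along the manifold. The tapered spigot is 31 mm tall, about 28 mm wide at the foot and 20 mm at the top, with sprung ribs. A cup merely set on it stops with its skirt 6 to 10 mm above the top face; pressed down with about 10 to 18 N its skirt meets the top face (cup origin at this point) and friction holds it
- spigot3 (a point): foot of spigot 3, on the manifold's top face 40 mm above the bench, z up the spigot; at x = 75 mm along the manifold. The tapered spigot is 31 mm tall, about 28 mm wide at the foot and 20 mm at the top, with sprung ribs. A cup merely set on it stops with its skirt 6 to 10 mm above the top face; pressed down with about 10 to 18 N its skirt meets the top face (cup origin at this point) and friction holds it
- spoon1: steel sampling spoon (two or three are there), 130 mm long, about 50 g, lying flat on the bench: handle bar 9 wide x 10 mm high from x = -65 to 35 mm, round shallow bowl of 30 mm diameter centred at x = 50 mm. Origin: on its underside, 65 mm from the handle's end; x points from handle to bowl, z up
- spoon2: steel sampling spoon (two or three are there), 130 mm long, about 50 g, lying flat on the bench: handle bar 9 wide x 10 mm high from x = -65 to 35 mm, round shallow bowl of 30 mm diameter centred at x = 50 mm. Origin: on its underside, 65 mm from the handle's end; x points from handle to bowl, z up
- spoon3: steel sampling spoon (two or three are there), 130 mm long, about 50 g, lying flat on the bench: handle bar 9 wide x 10 mm high from x = -65 to 35 mm, round shallow bowl of 30 mm diameter centred at x = 50 mm. Origin: on its underside, 65 mm from the handle's end; x points from handle to bowl, z up
- spoon1_bowl (a point): middle of the bowl of spoon 1, (50, 0, 5) mm in its frame
- spoon2_bowl (a point): middle of the bowl of spoon 2, (50, 0, 5) mm in its frame
- spoon3_bowl (a point): middle of the bowl of spoon 3, (50, 0, 5) mm in its frame
- tray: fixed shallow steel tray, 190 (x) x 150 (y) mm, rim 10 mm high, floor 3 mm thick, wall 3 mm. Origin: centre of its underside; its long axis x points away from the robot
- wash_bottle: white bottle, 60 mm diameter, 140 mm high, a bystander; origin: centre of its underside
- specimen_jar: glass jar with lid, 48 mm diameter, 75 mm high, a bystander; origin: centre of its underside
Not all that is in view belongs to the job. What is shaped like the hook but orange is not meant.

How it is judged:
On the way, in this order (a step that is already met when the one before it is completed fails the run):
1. the held hook's plate is down behind the front wall of the tote, which is still under the shelf (x of hook_tip in the frame of tote between -0.071 and -0.02 m and y of hook_tip in the frame of tote between -0.09 and 0.09 m and z of hook_tip in the frame of tote below 0.036 m and contact force between the fingers and hook above 1 N and x of tote in the frame of shelf above 0.07 m), for 0.2 s.
2. the tote has been dragged out with the hook still behind its front wall: its centre is 45 mm or more in front of the shelf edge (x of hook_tip in the frame of tote between -0.071 and -0.02 m and y of hook_tip in the frame of tote between -0.09 and 0.09 m and z of hook_tip in the frame of tote below 0.036 m and contact force between the fingers and hook above 1 N and x of tote in the frame of shelf below -0.045 m), for 0.1 s.
At the end, for the whole second after the job is handed in: cups upright on spigots, within 5 mm of centre, skirt at most 3 mm above the manifold; spoons flat inside the tray, within 0.3 rad of its length, bowls in its far half; hook upright on the bench off the tote; tote level, centre 30 mm or more in front of the shelf edge; all at rest (((horizontal distance between cup1 and spigot1 below 0.005 m and z of cup1 in the frame of spigot1 between -0.004 and 0.003 m) or (horizontal distance between cup1 and spigot2 below 0.005 m and z of cup1 in the frame of spigot2 between -0.004 and 0.003 m) or (horizontal distance between cup1 and spigot3 below 0.005 m and z of cup1 in the frame of spigot3 between -0.004 and 0.003 m)) and angle between each of cup1, cup2, cup3's own z axis and vertical below 0.08 rad and ((horizontal distance between cup2 and spigot1 below 0.005 m and z of cup2 in the frame of spigot1 between -0.004 and 0.003 m) or (horizontal distance between cup2 and spigot2 below 0.005 m and z of cup2 in the frame of spigot2 between -0.004 and 0.003 m) or (horizontal distance between cup2 and spigot3 below 0.005 m and z of cup2 in the frame of spigot3 between -0.004 and 0.003 m)) and ((horizontal distance between cup3 and spigot1 below 0.005 m and z of cup3 in the frame of spigot1 between -0.004 and 0.003 m) or (horizontal distance between cup3 and spigot2 below 0.005 m and z of cup3 in the frame of spigot2 between -0.004 and 0.003 m) or (horizontal distance between cup3 and spigot3 below 0.005 m and z of cup3 in the frame of spigot3 between -0.004 and 0.003 m)) and x of spoon1 in the frame of tray between -0.05 and 0.05 m and y of spoon1 in the frame of tray between -0.072 and 0.072 m and z of spoon1 in the frame of tray between -0.004 and 0.008 m and angle between each of spoon1, spoon2, spoon3's own z axis and vertical below 0.2 rad and angle between the x axis of each of spoon1, spoon2, spoon3 and the x axis of tray, either way round below 0.3 rad and x of each of spoon1_bowl, spoon2_bowl, spoon3_bowl in the frame of tray above 0 m and linear speed of each of spoon1, spoon2, spoon3, hook below 0.02 m/s and x of spoon2 in the frame of tray between -0.05 and 0.05 m and y of spoon2 in the frame of tray between -0.072 and 0.072 m and z of spoon2 in the frame of tray between -0.004 and 0.008 m and x of spoon3 in the frame of tray between -0.05 and 0.05 m and y of spoon3 in the frame of tray between -0.072 and 0.072 m and z of spoon3 in the frame of tray between -0.004 and 0.008 m and angle between hook's own z axis and vertical below 0.12 rad and height (world z) of hook between -0.006 and 0.006 m and contact force between hook and tote below 0.2 N and x of tote in the frame of shelf below -0.03 m and angle between tote's own z axis and vertical below 0.1 rad); the robot touches nothing.
It fails at once if the wash bottle is moved more than 30 mm (distance of wash_bottle from where it was at the start of the episode above 0.03 m).
It fails at once if the specimen jar is moved more than 30 mm (distance of specimen_jar from where it was at the start of the episode above 0.03 m).
Of cup1, cup2, cup3 only 2 to 3 are there at a start; the rules pass over those that are not, and their reading is None.
Of spoon1, spoon2, spoon3 only 2 to 3 are there at a start; the rules pass over those that are not, and their reading is None.
At some moment in a run one of spoon1, spoon2, spoon3 may be knocked a few centimetres aside while the robot is not near it.
It also fails if it takes over 210 s, if anything falls off the work surface, if the arm or the gripper's body presses on something with over 40 N, if the wrist force passes 120 N, or if a joint passes its speed limit or range.

## Robot

A 6-joint arm with a two-finger parallel gripper is mounted at the origin on the work surface. World frame = base frame: x ahead of the robot, y to its left, z up, the work surface at z = 0. Lengths are in m, angles in rad, forces in N, time in s.
With the tool pointing down it reaches from about 0.25 to 0.775 m from the base axis. Payload 4 kg.
Tool frame: the origin (TCP) lies at the very end of the fingers, on their centre line; the grasp point (between the pads) lies 19 mm behind it; z points along the fingers, y is the direction in which the jaws open and shut (so a half turn about z gives the same grasp; the last joint's range is limited). The gripper opens to 85 mm and grips with 20 to 120 N. Pads are 22 mm wide; open, the fingers measure 114 mm over their backs; the gripper's body (76 mm by 85 mm) begins 54 mm behind the grasp point. The pads swing forward as they close: fully open they stand 13 mm farther back than shut.
Start: joints at [-1.359, 0.087, 1.371, -0, 1.684, -0.103], TCP at [0.17, -0.523, 0.231] pointing down, gripper open.
Joint ranges: [-3.1, 3.1], [-0.76, 2.03], [0.27, 2.55], [-1.08, 4.22], [0.17, 2.65], [-2.57, 2.57]. Speed limits (rad/s): [2.79, 2.79, 3.14, 3.14, 3.14, 3.14].

## Interface

Orientations are given as a 3x3 rotation matrix whose columns are the frame's x, y, z axes.
In Python, from workcell import get_obs, get_image, camera_params, job_done gives the robot as it stands.
- The arm moves only by the tool carry_out, never from a script. Its argument "motion" is a list of rows, each an object with "linear": the shift along the tool's x, y, z in cm, a list of three; "spin": the turn about the tool's z in degrees. A call has 1 to 20 rows; each row shifts and turns the commanded pose from where the row before left it, along the tool's axes as they then stand; what a row does not reach is not made up. A row lasts 1/12 s, in which the tool goes at most 41.7 mm and 7.16 degrees, less where a joint would pass 70% of its speed; a pose out of reach is approached as far as the arm can. A call is refused whole if a number of a shift passes 4.17 or a number of a turn 7.16, either way. A call with a gripper value outside its range is refused whole. "gripper" is the opening, from 0 (shut) to 1 (fully open), set as the call begins (left out, the last holds). The fingers move at their own pace and stop on an object; "grip_force" is the grip in N (left out, the last holds). Time passes only in rows, so rows that do not move let the fingers close. It gives the time, the measured TCP pose, the force and the opening at its end, in the units of the state.
- get_obs(): the state, without advancing time (a new reading comes with each control period).
- get_image(name): name is "scene" or "top" or "wrist"; returns (picture, depth): 480x640x3 uint8, red, green, blue; 480x640 float32, m along the optical axis (not along the pixel's ray), 0 where there is no reading.
- camera_params(name): a dict with "vfov" (degrees; the focal length in pixels is half the picture's height over the tangent of half this angle, whatever the lens; pixels are square), "cx", "cy" (the principal point, pixels), "k1" (the pictures are not rectified: a ray, as slopes to the right and down, at radius r is drawn at 1 + k1 r^2 times it, then the intrinsics apply), "position" and "attitude" of the camera in the world. Camera axes: x right, y up, looking along -z (the intrinsics and any distortion apply to the point x, -y, -z); pixel columns grow to the right and rows downward; lengths in m; the calibration is good to about 2 mm. A picture is of the moment at which its call begins: read the wrist's pose just before it. camera_params takes no time and is no camera call; for the wrist camera it gives the pose at the moment of the call.
- job_done(): hands the job in, once; it reports no verdict.
The state is a dict: "clock": time; "joint_positions": joint angles; "qvel": joint speeds; "joint_efforts": joint torques, N m; "position": TCP position; "tcp_rot": TCP orientation; "ft_force": force on the tool from outside, world axes, zero at the start; "wrist_torque": the same for the moment, N m; "grip_width": opening from 0.0 (shut) to 1.0 (fully open).
Only numpy, scipy, OpenCV 4.12 (cv2) and the standard library are available. Lean on these libraries where they do the work, as an engineer would, in place of code of your own. Each camera call takes 0.05 s, during which the arm holds its last target.

## Working session

There is one attempt and no reset: what is moved stays moved. The work goes in short steps, Python scripts to look and compute and a tool call to move; the robot and the scene stay as the last step left them, time stands still between calls to the robot, and variables do not carry over. Pictures are saved under pics/ and viewed, and the job is handed in when it is done.

Besides the shell and the picture viewer there is one more tool, called after "Call:" as name(argument=value, ...), one argument or row to a line, values as JSON. carry_out: Moves the arm, as the interface text tells. Its arguments: {"type":"object","properties":{"motion":{"type":"array","items":{"type":"object","properties":{"linear":{"type":"array","items":{"type":"number"}},"spin":{"type":"number"}}}},"gripper":{"type":"number"},"grip_force":{"type":"number"}},"required":["motion"]}

```bash
ls; mkdir -p pics
cat > h.py <<'E'
import numpy as np, cv2
from workcell import get_obs, get_image, camera_params, job_done
np.set_printoptions(precision=4,suppress=True)
def K(p):
    f=240/np.tan(np.radians(p['vfov'])/2); return f
def unproj(p,u,v,d):
    f=K(p); pts=np.array([[[float(u),float(v)]]])
    M=np.array([[f,0,p['cx']],[0,f,p['cy']],[0,0,1.]])
    q=cv2.undistortPoints(pts,M,np.array([p['k1'],0,0,0,0]))[0,0]
    return q
def ray(p,u,v):
    q=unproj(p,u,v,1); R=np.array(p['attitude']); return np.array(p['position']),R@np.array([q[0],-q[1],-1])
def at_z(p,u,v,z):
    o,r=ray(p,u,v); return o+r*(z-o[2])/r[2]
def at_d(p,u,v,d):
    o,r=ray(p,u,v); return o+r*d
def proj(p,X):
    R=np.array(p['attitude']); c=R.T@(np.asarray(X,float)-np.array(p['position']))
    a=c[0]/-c[2]; b=-c[1]/-c[2]; r2=a*a+b*b; f=K(p)
    return np.array([p['cx']+f*a*(1+p['k1']*r2), p['cy']+f*b*(1+p['k1']*r2)])
def grab(n,tag):
    p=camera_params(n); im,d=get_image(n)
    cv2.imwrite(f'pics/{tag}.png',im[:,:,::-1]); np.savez(f'pics/{tag}.npz',im=im,d=d); 
    import pickle; pickle.dump(p,open(f'pics/{tag}.pkl','wb')); return p,im,d
def load(tag):
    import pickle; z=np.load(f'pics/{tag}.npz'); return pickle.load(open(f'pics/{tag}.pkl','rb')),z['im'],z['d']
def crop(tag,x0,y0,x1,y1,s,out):
    im=cv2.imread(f'pics/{tag}.png')[y0:y1,x0:x1]; cv2.imwrite(f'pics/{out}.png',cv2.resize(im,None,fx=s,fy=s,interpolation=cv2.INTER_CUBIC))
E
python3 - <<'E'
from h import *
o=get_obs(); print(o)
for n in('scene','top'):
    p,_,_=grab(n,n+'0'); print(p)
E
```

```text
pics
{'clock': 0.0, 'joint_positions': array([-1.3591,  0.0879,  1.3723,  0.    ,  1.6836, -0.1031]), 'qvel': array([-0.0013, -0.0006,  0.0008, -0.0009, -0.0003,  0.0006]), 'joint_efforts': array([ -0.002 , -35.1874, -31.3274,  -0.0003,   0.0109,  -0.    ]), 'position': array([ 0.1702, -0.5225,  0.2302]), 'tcp_rot': array([[ 0.9509,  0.3096, -0.0005],
       [ 0.3096, -0.9509,  0.0022],
       [ 0.0002, -0.0022, -1.    ]]), 'ft_force': array([ 0.5426, -0.3739, -0.1967]), 'wrist_torque': array([0.0593, 0.0249, 0.0382]), 'grip_width': 1.0007824574664927}
{'vfov': 45.93413812837365, 'cx': 320.58974217499474, 'cy': 234.93775003760226, 'k1': -0.11836632590957466, 'position': array([1.5619, 0.0665, 1.0275]), 'attitude': array([[ 0.0174, -0.6867,  0.7267],
       [ 0.9998,  0.0173, -0.0075],
       [-0.0074,  0.7267,  0.6869]])}
{'vfov': 52.69504590951071, 'cx': 318.4210215571586, 'cy': 238.79877734440186, 'k1': -0.0569166263365317, 'position': array([0.3586, 0.0503, 1.0514]), 'attitude': array([[-0.0108,  0.9839, -0.1785],
       [-0.9996, -0.0154, -0.0249],
       [-0.0273,  0.1782,  0.9836]])}
```

View pics/scene0.png

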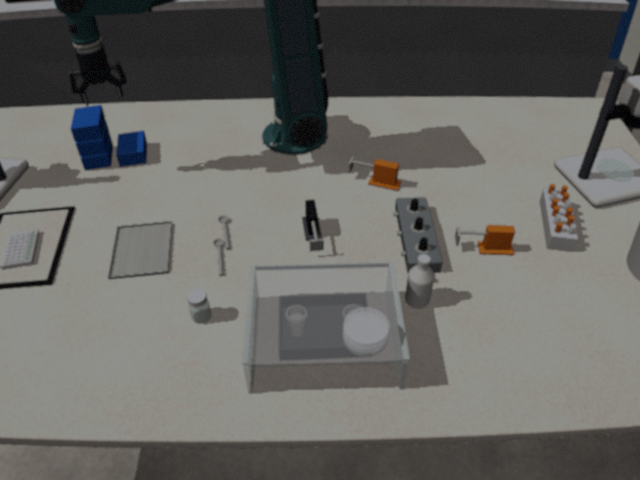

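View pics/top0.png

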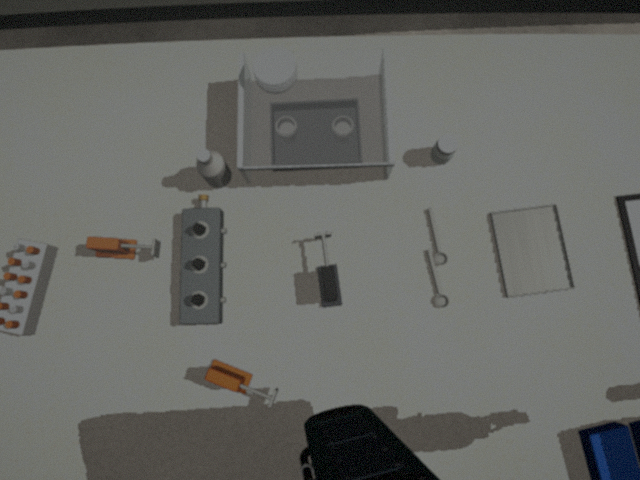

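Run:
```python
import cv2,numpy as np
im=cv2.imread('pics/top0.png')
def c(x0,y0,x1,y1,s,o):
    g=np.clip(im[y0:y1,x0:x1].astype(float)*1.8,0,255).astype('uint8'); cv2.imwrite(f'pics/{o}.png',cv2.resize(g,None,fx=s,fy=s,interpolation=cv2.INTER_CUBIC))
c(200,40,400,190,4,'c1'); c(280,200,480,350,4,'c2')
c(150,190,310,310+20,5,'c3'); c(460,180,600,310,5,'c4')
```

```text
(no output)
```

View pics/c1.png

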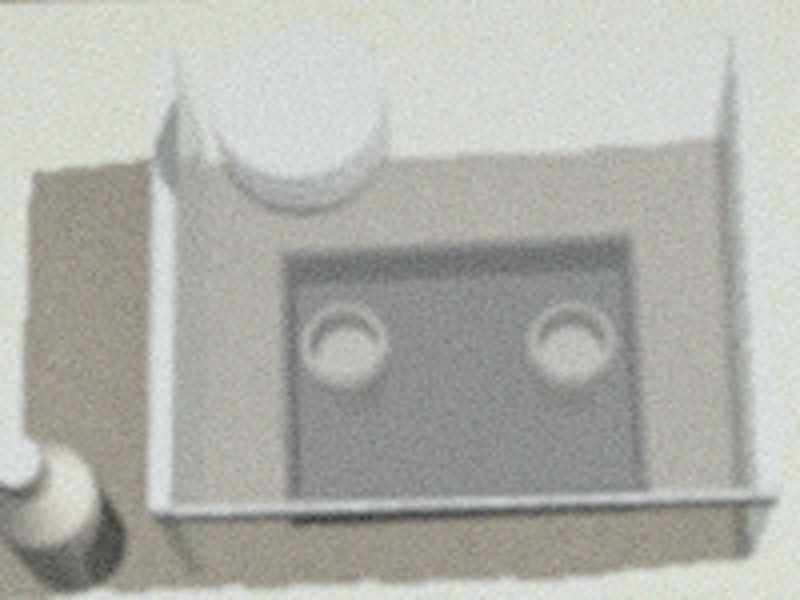

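View pics/c2.png

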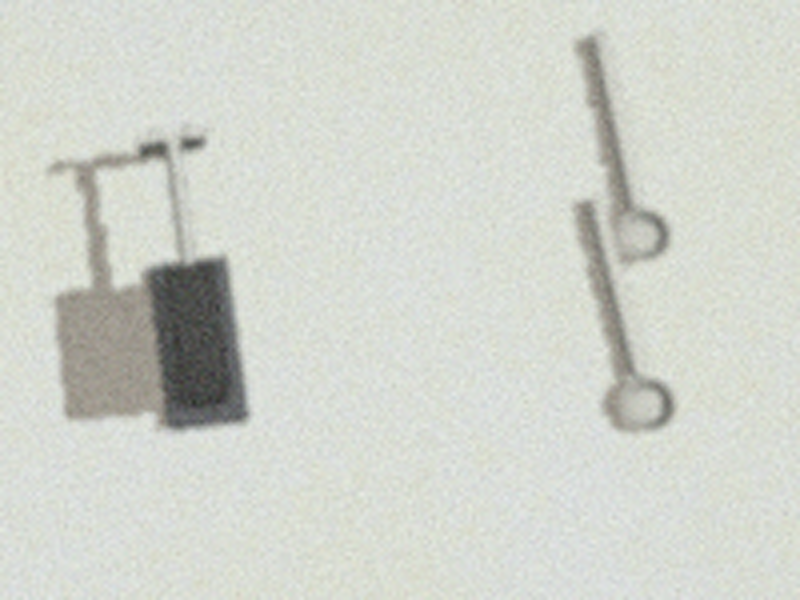

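View pics/c3.png

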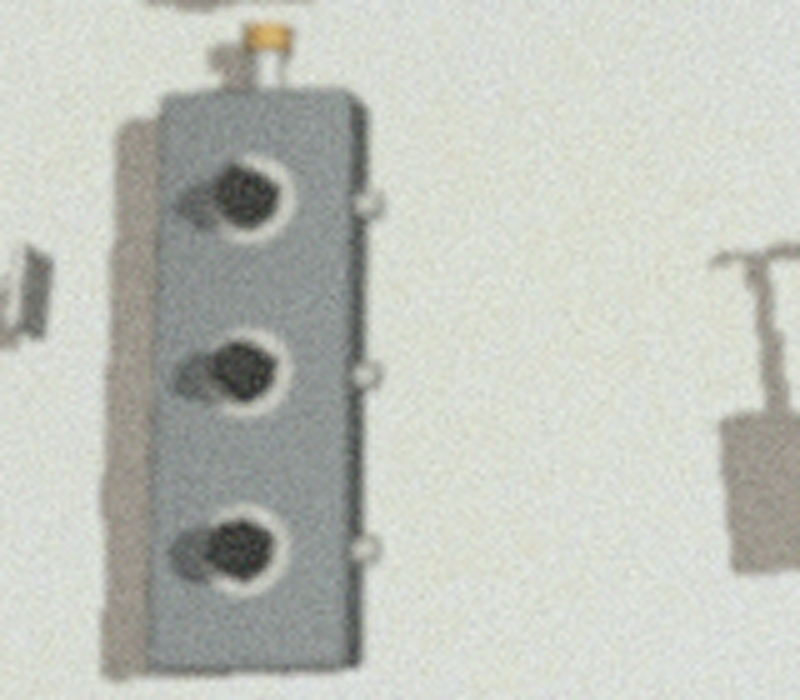

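View pics/c4.png

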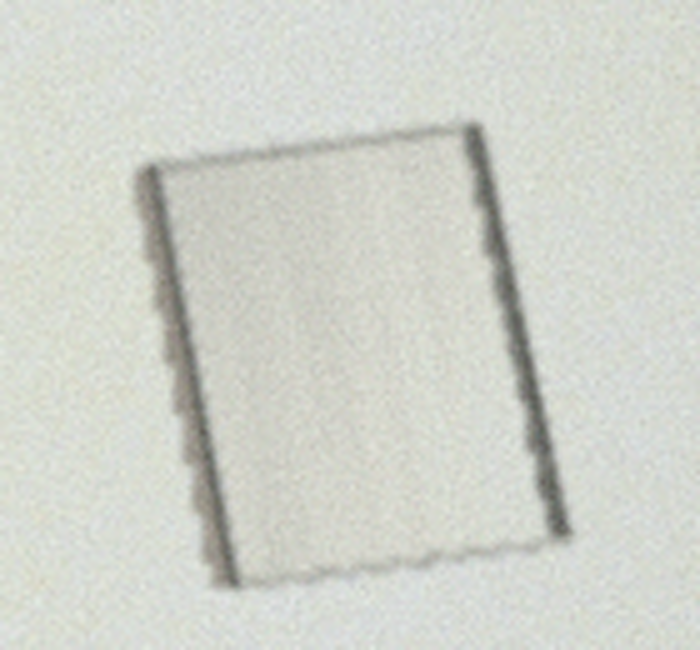

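```bash
cat >> h.py <<'E'
def cloud(p,d):
    f=K(p); v,u=np.mgrid[0:480,0:640]
    M=np.array([[f,0,p['cx']],[0,f,p['cy']],[0,0,1.]])
    q=cv2.undistortPoints(np.stack([u.ravel(),v.ravel()],1).astype(float).reshape(-1,1,2),M,np.array([p['k1'],0,0,0,0])).reshape(480,640,2)
    c=np.stack([q[...,0]*d,-q[...,1]*d,-d],-1); return c@np.array(p['attitude']).T+np.array(p['position'])
def rect(P):
    r=cv2.minAreaRect(P[:,:2].astype(np.float32)*1000); return r
E
python3 - <<'E'
from h import *
p,im,d=load('top0'); X=cloud(p,d)
def sel(x0,y0,x1,y1,z0,z1):
    S=X[y0:y1,x0:x1].reshape(-1,3); m=(S[:,2]>z0)&(S[:,2]<z1); return S[m]
print('bench z',np.median(X[330:360,380:480,2]))
P=sel(300,255,350,315,.065,.09); print('handle top',len(P),np.median(P,0),rect(P))
P=sel(305,225,345,262,.04,.075); print('rod/plate',len(P),P.mean(0),rect(P))
def g(*a): print(a,at_z(p,*a)[:2]*1000)
print('manifold'); P=sel(170,195,235,335,.03,.05); print(len(P),rect(P))
for y,x in((199,245),(371,243),(549,240)):  g(150+x/5,190+y/5,.071)
P=sel(170,195,235,335,.06,.085); print(len(P),P.mean(0))
for nm,pts,z in(('tray',[(488,214),(556,206),(573,288.),(505,297)],.01),('tote front corners',[(360,165),(272,167)],.04),('tote back in',[(357.5,99.5),(271.5,103)],.04),('cups',[(286.2,126.2),(342.7,126.2)],.062+.005),('hook plate',[(316.5,237.5),(330,235.5)],.059),
 ('spoons hnd,bowl',[(427.2,210.5),(439.8,258.8),(425.8,252),(440,301.2)],.008),('shelf front',[(237.5,169),(393.5,164.5)],.108),('bottle,jar',[(214,172),(443,155)],.03)):
    print(nm); [g(u,v,z) for u,v in pts]
E
```

```text
bench z -0.0011355150995080443
handle top 443 [0.4453 0.0547 0.0739] ((446.6614074707031, 54.763179779052734), (69.90675354003906, 25.941951751708984), 6.903563499450684)
rod/plate 170 [0.5315 0.065  0.0568] ((525.3104248046875, 70.93315887451172), (33.26355743408203, 63.77825927734375), 83.04791259765625)
manifold
4290 ((505.9169921875, 325.3796081542969), (279.662353515625, 93.02458190917969), 0.37237492203712463)
(199.0, 229.8, 0.071) [559.5647 324.0583]
(198.6, 264.2, 0.071) [487.312  322.4985]
(198.0, 299.8, 0.071) [414.3736 321.4584]
243 [0.4947 0.3285 0.0688]
tray
(488, 214, 0.01) [ 597.2312 -297.0022]
(556, 206, 0.01) [ 613.1755 -450.1146]
(573, 288.0, 0.01) [ 431.5544 -469.6505]
(505, 297, 0.01) [ 415.0856 -320.4967]
tote front corners
(360, 165, 0.04) [704.3208 -16.4987]
(272, 167, 0.04) [703.6195 175.9345]
tote back in
(357.5, 99.5, 0.04) [858.6605 -15.2323]
(271.5, 103, 0.04) [854.8793 178.3763]
cups
(286.2, 126.2, 0.067) [786.4409 142.4606]
(342.7, 126.2, 0.067) [783.6528  20.1493]
hook plate
(316.5, 237.5, 0.059) [541.574   79.4429]
(330, 235.5, 0.059) [545.3663  51.2668]
spoons hnd,bowl
(427.2, 210.5, 0.008) [ 607.6716 -163.8777]
(439.8, 258.8, 0.008) [ 499.8709 -185.7044]
(425.8, 252, 0.008) [ 515.2316 -156.114 ]
(440, 301.2, 0.008) [ 408.6162 -181.3064]
shelf front
(237.5, 169, 0.108) [677.7195 238.4155]
(393.5, 164.5, 0.108) [680.9241 -80.0525]
bottle,jar
(214, 172, 0.03) [698.3519 306.4388]
(443, 155, 0.03) [ 727.7693 -201.0145]
```

```bash
cat >> h.py <<'E'
def plan(x,y,z,yaw_deg):
    o=get_obs(); R=o['tcp_rot']; t=o['position']
    cur=np.degrees(np.arctan2(R[1,0],R[0,0])); spin=(cur-yaw_deg+180)%360-180
    q6=o['joint_positions']
    a=np.radians(spin); R2=R@np.array([[np.cos(a),-np.sin(a),0],[np.sin(a),np.cos(a),0],[0,0,1]])
    D=np.array([x,y,z])-t
    print('cur',t,'yaw %.1f'%cur,'spin %.2f'%spin,'then delta cm',(R2.T@D)*100,'pre-spin delta cm',(R.T@D)*100,'clk %.1f F'%o['clock'],o['ft_force'],'grip %.3f'%o['grip_width'],'q6 %.2f'%q6[5])
E
python3 -c "
from h import *
plan(.4466,.0547,.16,6.7)"
```

```text
cur [ 0.1702 -0.5225  0.2302] yaw 18.0 spin 11.34 then delta cm [ 34.1876 -54.0893   7.1273] pre-spin delta cm [ 44.1541 -46.3126   7.1273] clk 0.1 F [-0.5962 -0.7697 -0.0023] grip 1.000 q6 -0.10
```

Call:
carry_out(
  motion=[
    {"spin": 5.67},
    {"spin": 5.67},
    {"linear": [2, -3.18, 0.42]},
    {"linear": [2, -3.18, 0.42]},
    {"linear": [2, -3.18, 0.42]},
    {"linear": [2, -3.18, 0.42]},
    {"linear": [2, -3.18, 0.42]},
    {"linear": [2, -3.18, 0.42]},
    {"linear": [2, -3.18, 0.42]},
    {"linear": [2, -3.18, 0.42]},
    {"linear": [2, -3.18, 0.42]},
    {"linear": [2, -3.18, 0.42]},
    {"linear": [2, -3.18, 0.42]},
    {"linear": [2, -3.18, 0.42]},
    {"linear": [2, -3.18, 0.42]},
    {"linear": [2, -3.18, 0.42]},
    {"linear": [2, -3.18, 0.42]},
    {"linear": [2, -3.18, 0.42]},
    {"linear": [2, -3.18, 0.4]},
    {},
  ],
)

```text
invalid input at $.motion[0]: expected keys linear, spin
```

```bash
python3 -c "
from h import *
p,im,d=grab('wrist','w1'); print(p); plan(.4466,.0547,.041,6.7)
X=cloud(p,d); m=(X[...,2]>.065)&(X[...,2]<.085); P=X[m]; print(len(P),rect(P))
"
```

```text
{'vfov': 70.80972763531204, 'cx': 319.9479061656716, 'cy': 238.67508716328518, 'k1': -0.012855185615738916, 'position': array([ 0.2449, -0.4979,  0.3724]), 'attitude': array([[ 0.3088,  0.9054,  0.2913],
       [-0.9511,  0.2945,  0.0927],
       [-0.0019, -0.3057,  0.9521]])}
cur [ 0.1702 -0.5226  0.2304] yaw 18.0 spin 11.34 then delta cm [ 34.1877 -54.0782  19.0252] pre-spin delta cm [ 44.1528 -46.301   19.0252] clk 0.1 F [-0.1215 -0.5901  0.3697] grip 0.999 q6 -0.10
954 ((115.35589599609375, -587.821044921875), (67.21710968017578, 142.17945861816406), 65.13230895996094)
```

View pics/w1.png

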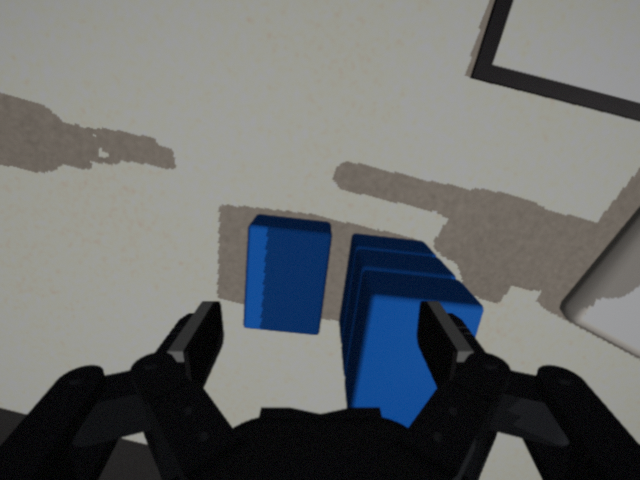

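Call:
carry_out(
  motion=[
    {"linear": [0, 0, 0], "spin": 5.67},
    {"linear": [0, 0, 0], "spin": 5.67},
    {"linear": [2, -3.18, 0], "spin": 0},
    {"linear": [2, -3.18, 0], "spin": 0},
    {"linear": [2, -3.18, 0], "spin": 0},
    {"linear": [2, -3.18, 0], "spin": 0},
    {"linear": [2, -3.18, 0.4], "spin": 0},
    {"linear": [2, -3.18, 0.5], "spin": 0},
    {"linear": [2, -3.18, 0.6], "spin": 0},
    {"linear": [2, -3.18, 0.6], "spin": 0},
    {"linear": [2, -3.18, 0.6], "spin": 0},
    {"linear": [2, -3.18, 0.6], "spin": 0},
    {"linear": [2, -3.18, 0.6], "spin": 0},
    {"linear": [2, -3.18, 0.6], "spin": 0},
    {"linear": [2, -3.18, 0.6], "spin": 0},
    {"linear": [2, -3.18, 0.6], "spin": 0},
    {"linear": [2, -3.18, 0.6], "spin": 0},
    {"linear": [2, -3.18, 0.6], "spin": 0},
    {"linear": [2, -3.18, 0.6], "spin": 0},
    {"linear": [0, 0, 0], "spin": 0},
  ],
)

```text
clock: 1.82
position: [0.4455, 0.059, 0.1545]
tcp_rot: [[0.992, 0.124, -0.002], [0.124, -0.992, 0.003], [-0.002, -0.004, -1.0]]
ft_force: [-1.1, -0.7, -0.1]
grip_width: 1.001
```

```bash
python3 -c "
from h import *
p,im,d=grab('wrist','w2'); plan(.4466,.0547,.041,6.7)
X=cloud(p,d); m=(X[...,2]>.065)&(X[...,2]<.085); m[380:]=0;P=X[m]; print(len(P),rect(P))
"
```

```text
cur [0.4447 0.0563 0.1549] yaw 7.0 spin 0.34 then delta cm [ 0.1993  0.1937 11.3899] pre-spin delta cm [ 0.1982  0.1949 11.3899] clk 1.9 F [-0.3854 -0.3812  0.2892] grip 1.002 q6 1.45
3477 ((448.3826599121094, 54.99921417236328), (69.28175354003906, 25.99860191345215), 6.589381217956543)
```

View pics/w2.png

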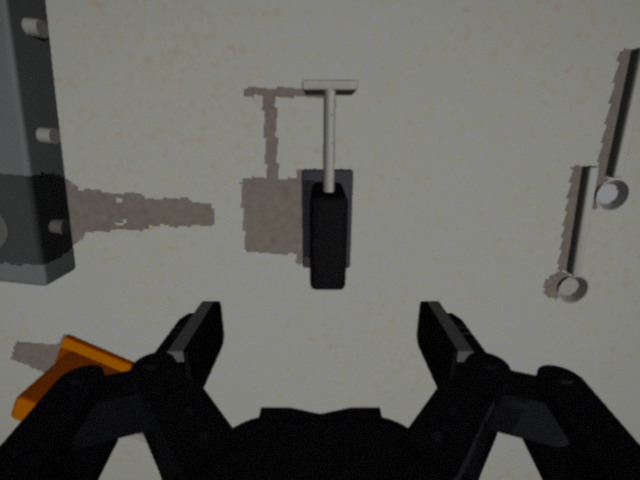

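Call:
carry_out(
  motion=[
    {"linear": [0.3, 0.18, 2], "spin": 0.4},
    {"linear": [0, 0, 2], "spin": 0},
    {"linear": [0, 0, 2], "spin": 0},
    {"linear": [0, 0, 2], "spin": 0},
    {"linear": [0, 0, 1.4], "spin": 0},
    {"linear": [0, 0, 1], "spin": 0},
    {"linear": [0, 0, 1], "spin": 0},
    {"linear": [0, 0, 0], "spin": 0},
    {"linear": [0, 0, 0], "spin": 0},
  ],
)

```text
clock: 2.62
position: [0.4481, 0.0517, 0.0423]
tcp_rot: [[0.994, 0.109, -0.0], [0.109, -0.994, -0.0], [-0.0, 0.0, -1.0]]
ft_force: [0.4, 0.5, -0.4]
grip_width: 1.002
```

Call:
carry_out(
  motion=[
    {"linear": [0, 0, 0], "spin": 0},
    {"linear": [0, 0, 0], "spin": 0},
    {"linear": [0, 0, 0], "spin": 0},
    {"linear": [0, 0, 0], "spin": 0},
    {"linear": [0, 0, 0], "spin": 0},
    {"linear": [0, 0, 0], "spin": 0},
    {"linear": [0, 0, 0], "spin": 0},
    {"linear": [0, 0, 0], "spin": 0},
    {"linear": [0, 0, 0], "spin": 0},
    {"linear": [0, 0, 0], "spin": 0},
  ],
  gripper=0,
  grip_force=60,
)

```text
clock: 3.45
position: [0.4484, 0.0524, 0.0428]
tcp_rot: [[0.994, 0.11, 0.001], [0.11, -0.994, 0.0], [0.001, -0.0, -1.0]]
ft_force: [-1.5, 2.3, 5.2]
grip_width: 0.294
```

Call:
carry_out(
  motion=[
    {"linear": [0, 0, -1], "spin": 0},
    {"linear": [0, 0, -1], "spin": 0},
    {"linear": [0, 0, -0.8], "spin": 0},
    {"linear": [0, 0, 0], "spin": 6.7},
    {"linear": [0, 0, 0], "spin": 0},
    {"linear": [0, 0, 0], "spin": 0},
  ],
)

```text
clock: 3.95
position: [0.4481, 0.052, 0.0705]
tcp_rot: [[1.0, -0.005, 0.0], [-0.005, -1.0, -0.0], [0.0, 0.0, -1.0]]
ft_force: [0.7, -0.5, -2.2]
grip_width: 0.294
```

```bash
python3 -c "
from h import *
p,im,d=grab('wrist','w3'); plan(.624,.08,.069,0)
"
```

```text
cur [0.4479 0.052  0.0702] yaw -0.3 spin -0.27 then delta cm [17.6092 -2.7992  0.1161] pre-spin delta cm [17.5959 -2.8814  0.1161] clk 4.0 F [-0.7063  1.1576 -3.5221] grip 0.298 q6 1.57
```

View pics/w3.png

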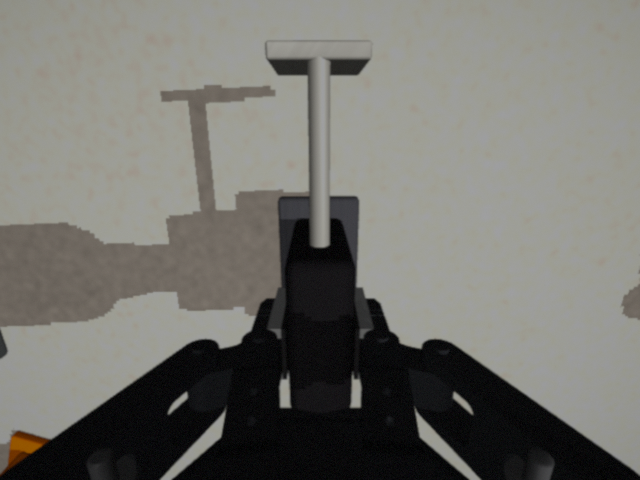

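```bash
python3 -c "
from h import *
p,im,d=load('w3'); X=cloud(p,d)
print(at_z(p,319,40.5,.087),X[48,300:340:10]); print(X[200:204,319])
"
```

```text
[0.5549 0.0523 0.087 ] [[0.5527 0.0586 0.087 ]
 [0.5529 0.0553 0.0864]
 [0.553  0.052  0.0858]
 [0.5526 0.0487 0.0873]]
[[0.5015 0.0527 0.0871]
 [0.5008 0.0527 0.0852]
 [0.5006 0.0527 0.0865]
 [0.5002 0.0527 0.0863]]
```

Call:
carry_out(
  motion=[
    {"linear": [1.76, -0.28, 0.1], "spin": -0.3},
    {"linear": [1.76, -0.28, 0], "spin": 0},
    {"linear": [1.76, -0.28, 0], "spin": 0},
    {"linear": [1.76, -0.28, 0], "spin": 0},
    {"linear": [1.76, -0.28, 0], "spin": 0},
    {"linear": [1.76, -0.28, 0], "spin": 0},
    {"linear": [1.76, -0.28, 0], "spin": 0},
    {"linear": [1.76, -0.28, 0], "spin": 0},
    {"linear": [1.76, -0.28, 0], "spin": 0},
    {"linear": [1.76, -0.28, 0], "spin": 0},
    {"linear": [0, 0, 0], "spin": 0},
  ],
)

```text
clock: 4.92
position: [0.6268, 0.0799, 0.0685]
tcp_rot: [[1.0, 0.0, 0.002], [0.0, -1.0, 0.0], [0.002, -0.0, -1.0]]
ft_force: [0.0, -1.3, -1.9]
grip_width: 0.293
```

```bash
python3 -c "
from h import *
plan(.624,.08,.046,0)
p,im,d=grab('wrist','w4'); grab('top','t4')
crop('t4',200,40,400,190,4,'t4c')
"
```

```text
cur [0.6268 0.0799 0.0685] yaw 0.0 spin 0.01 then delta cm [-0.2841 -0.0065  2.246 ] pre-spin delta cm [-0.2841 -0.0065  2.246 ] clk 4.9 F [ 0.0175 -1.2829 -1.9086] grip 0.293 q6 1.61
```

View pics/w4.png

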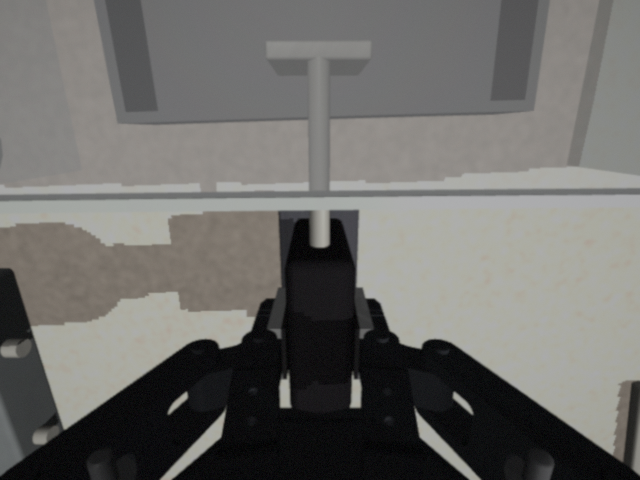

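View pics/t4c.png

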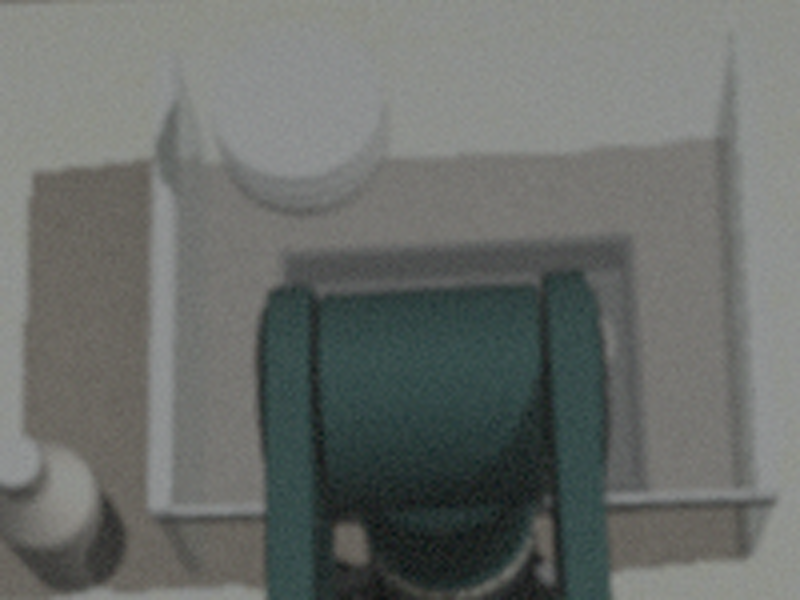

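```bash
python3 -c "
from h import *
p,im,d=load('w4'); 
for u,v,z in((120,122,.04),(535,107,.04),(320,114,.04),(118,187,.04),(320,194,.108),(320,208,.108)): print(at_z(p,u,v,z))
"
```

```text
[0.7095 0.1766 0.04  ]
[ 0.7161 -0.0217  0.04  ]
[0.7128 0.0805 0.04  ]
[0.6782 0.1832 0.04  ]
[0.6866 0.0805 0.108 ]
[0.6822 0.0805 0.108 ]
```

Call:
carry_out(
  motion=[
    {"linear": [0.2, 0, 0.7], "spin": 0},
    {"linear": [0, 0, 0.7], "spin": 0},
    {"linear": [0, 0, 0.7], "spin": 0},
    {"linear": [0, 0, 0.1], "spin": 0},
    {"linear": [0, 0, 0], "spin": 0},
    {"linear": [0, 0, 0], "spin": 0},
    {"linear": [0, 0, 0], "spin": 0},
    {"linear": [0, 0, 0], "spin": 0},
  ],
)

```text
clock: 5.68
position: [0.6265, 0.0797, 0.048]
tcp_rot: [[1.0, -0.002, 0.001], [-0.002, -1.0, -0.0], [0.001, 0.0, -1.0]]
ft_force: [-1.1, -0.3, -3.0]
grip_width: 0.291
```

```bash
python3 -c "
from h import *
plan(.42,.08,.046,0)
p,im,d=grab('wrist','w5')
"
```

```text
cur [0.6265 0.0797 0.048 ] yaw -0.1 spin -0.10 then delta cm [-20.6542  -0.0277   0.171 ] pre-spin delta cm [-20.6542   0.0079   0.171 ] clk 5.7 F [-1.108  -0.2786 -3.0086] grip 0.291 q6 1.61
```

View pics/w5.png

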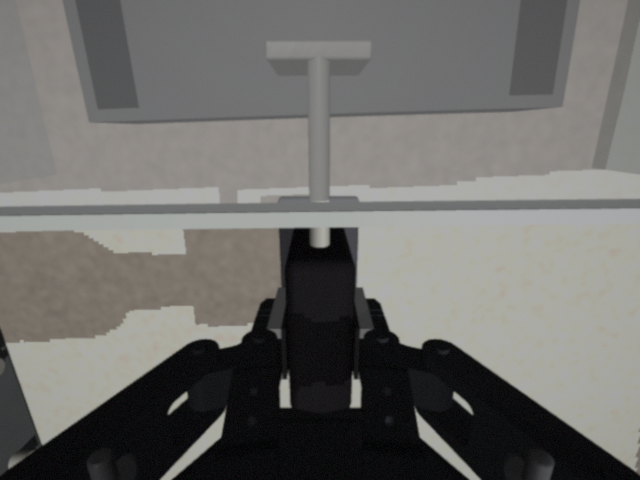

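Call:
carry_out(
  motion=[
    {"linear": [-0.2, 0, 0], "spin": 0},
    {"linear": [-0.3, 0, 0], "spin": 0},
    {"linear": [-0.4, 0, 0], "spin": 0},
    {"linear": [-0.4, 0, 0], "spin": 0},
    {"linear": [-0.4, 0, 0], "spin": 0},
    {"linear": [-0.4, 0, 0], "spin": 0},
    {"linear": [-0.4, 0, 0], "spin": 0},
    {"linear": [-0.5, 0, 0], "spin": 0},
    {"linear": [-0.5, 0, 0], "spin": 0},
    {"linear": [-0.5, 0, 0], "spin": 0},
  ],
)

```text
clock: 6.57
position: [0.5858, 0.0797, 0.0474]
tcp_rot: [[1.0, -0.002, 0.0], [-0.002, -1.0, -0.0], [0.0, 0.0, -1.0]]
ft_force: [2.7, 0.0, -3.5]
grip_width: 0.292
```

Call:
carry_out(
  motion=[
    {"linear": [-0.6, 0, 0], "spin": 0},
    {"linear": [-0.6, 0, 0], "spin": 0},
    {"linear": [-0.7, 0, 0], "spin": 0},
    {"linear": [-0.7, 0, 0], "spin": 0},
    {"linear": [-0.7, 0, 0], "spin": 0},
    {"linear": [-0.7, 0, 0], "spin": 0},
    {"linear": [-0.7, 0, 0], "spin": 0},
    {"linear": [-0.7, 0, 0], "spin": 0},
    {"linear": [-0.7, 0, 0], "spin": 0},
    {"linear": [-0.7, 0, 0], "spin": 0},
    {"linear": [-0.7, 0, 0], "spin": 0},
    {"linear": [-0.7, 0, 0], "spin": 0},
    {"linear": [-0.7, 0, 0], "spin": 0},
    {"linear": [-0.7, 0, 0], "spin": 0},
    {"linear": [-0.7, 0, 0], "spin": 0},
    {"linear": [-0.7, 0, 0], "spin": 0},
    {"linear": [-0.7, 0, 0], "spin": 0},
    {"linear": [-0.7, 0, 0], "spin": 0},
    {"linear": [-0.7, 0, 0], "spin": 0},
    {"linear": [-0.7, 0, 0], "spin": 0},
  ],
)

```text
clock: 8.23
position: [0.4475, 0.08, 0.0473]
tcp_rot: [[1.0, -0.002, 0.0], [-0.002, -1.0, -0.0], [0.0, 0.0, -1.0]]
ft_force: [3.1, 0.7, -4.4]
grip_width: 0.295
```

```bash
python3 -c "
from h import *
plan(.428,.08,.046,0)
p,im,d=grab('wrist','w6')
"
```

```text
cur [0.4475 0.08   0.0473] yaw -0.1 spin -0.10 then delta cm [-1.9528  0.0009  0.1339] pre-spin delta cm [-1.9528  0.0044  0.1339] clk 8.2 F [ 3.079   0.6515 -4.3724] grip 0.295 q6 1.62
```

View pics/w6.png

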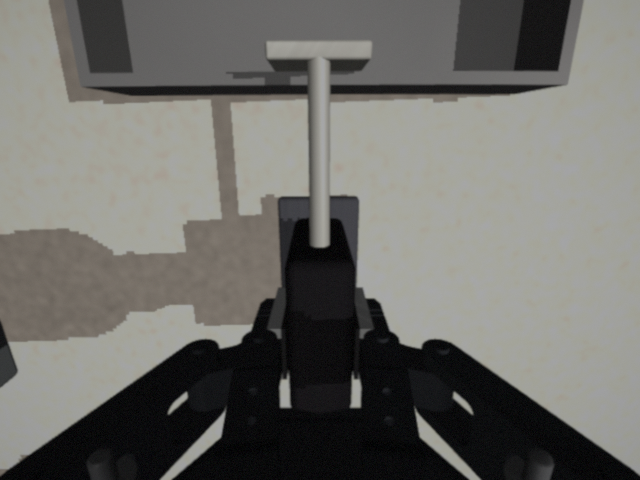

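Call:
carry_out(
  motion=[
    {"linear": [-0.6, 0, 0], "spin": 0},
    {"linear": [-0.6, 0, 0], "spin": 0},
    {"linear": [-0.5, 0, 0], "spin": 0},
    {"linear": [-0.4, 0, 0], "spin": 0},
    {"linear": [-0.3, 0, 0], "spin": 0},
    {"linear": [0, 0, 0], "spin": 0},
    {"linear": [0, 0, 0], "spin": 0},
    {"linear": [0, 0, 0], "spin": 0},
    {"linear": [0.5, 0, 0], "spin": 0},
    {"linear": [0.5, 0, 0], "spin": 0},
    {"linear": [0, 0, 0], "spin": 0},
    {"linear": [0, 0, -1], "spin": 0},
    {"linear": [0, 0, -1], "spin": 0},
    {"linear": [0, 0, -1], "spin": 0},
    {"linear": [0, 0, -1], "spin": 0},
    {"linear": [0, 0, 0], "spin": 0},
    {"linear": [0, 0, 0], "spin": 0},
  ],
)

```text
clock: 9.7
position: [0.4351, 0.0801, 0.0888]
tcp_rot: [[1.0, -0.002, 0.003], [-0.002, -1.0, 0.0], [0.003, -0.0, -1.0]]
ft_force: [-0.9, -0.5, -3.4]
grip_width: 0.294
```

```bash
python3 -c "
from h import *
plan(.34,.08,.087,0)
p,im,d=grab('wrist','w7');p,im,d=grab('top','t7')
"
```

```text
cur [0.4351 0.0801 0.0888] yaw -0.1 spin -0.10 then delta cm [-9.5105  0.0114  0.1507] pre-spin delta cm [-9.5105  0.0282  0.1507] clk 9.7 F [-0.9382 -0.5292 -3.3531] grip 0.294 q6 1.63
```

View pics/w7.png

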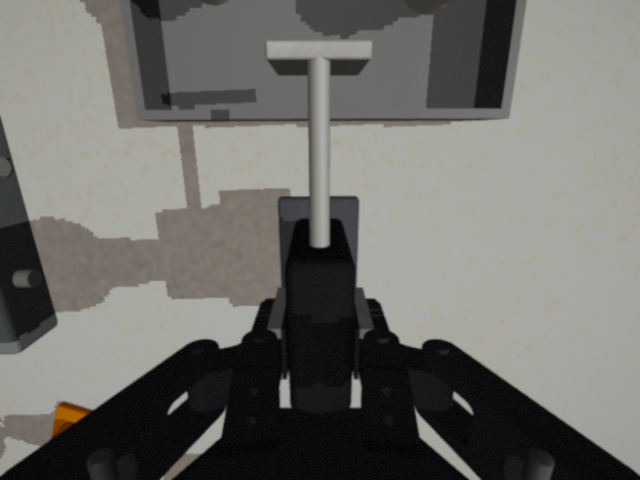

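View pics/t7.png

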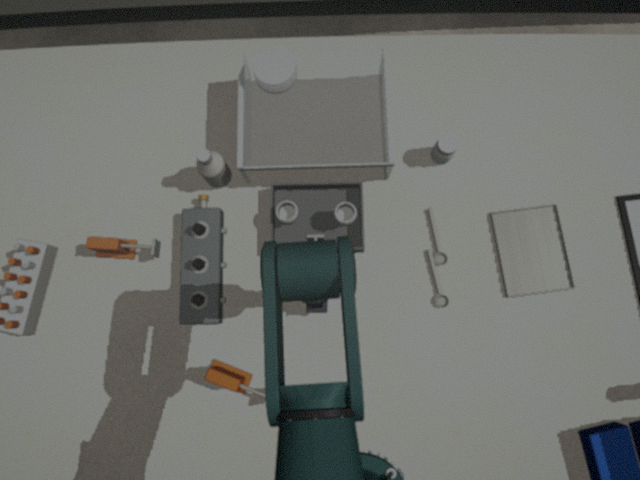

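Call:
carry_out(
  motion=[
    {"linear": [-1.9, 0, 0], "spin": 0},
    {"linear": [-1.9, 0, 0], "spin": 0},
    {"linear": [-1.9, 0, 0], "spin": 0},
    {"linear": [-1.9, 0, 0], "spin": 0},
    {"linear": [-1.9, 0, 0], "spin": 0},
    {"linear": [0, 0, 1], "spin": 0},
    {"linear": [0, 0, 1], "spin": 0},
    {"linear": [0, 0, 1], "spin": 0},
    {"linear": [0, 0, 1], "spin": 0},
    {"linear": [0, 0, 0.2], "spin": 0},
    {"linear": [0, 0, 0], "spin": 0},
    {"linear": [0, 0, 0], "spin": 0},
    {"linear": [0, 0, 0], "spin": 0},
    {"linear": [0, 0, 0], "spin": 0},
  ],
)

```text
clock: 10.97
position: [0.3397, 0.0802, 0.0457]
tcp_rot: [[1.0, -0.002, 0.001], [-0.002, -1.0, -0.0], [0.001, 0.0, -1.0]]
ft_force: [-0.0, -0.8, -2.1]
grip_width: 0.295
```

Call:
carry_out(
  motion=[
    {"linear": [0, 0, 0.15], "spin": 0},
    {"linear": [0, 0, 0.1], "spin": 0},
    {"linear": [0, 0, 0], "spin": 0},
    {"linear": [0, 0, 0], "spin": 0},
    {"linear": [0, 0, 0], "spin": 0},
  ],
)

```text
clock: 11.38
position: [0.3392, 0.0802, 0.0429]
tcp_rot: [[1.0, -0.002, 0.0], [-0.002, -1.0, -0.0], [0.0, 0.0, -1.0]]
ft_force: [-0.3, -0.1, -2.6]
grip_width: 0.296
```

Call:
carry_out(
  motion=[
    {"linear": [0, 0, 0], "spin": 0},
    {"linear": [0, 0, 0], "spin": 0},
    {"linear": [0, 0, 0], "spin": 0},
    {"linear": [0, 0, 0], "spin": 0},
    {"linear": [0, 0, 0], "spin": 0},
    {"linear": [0, 0, 0], "spin": 0},
    {"linear": [0, 0, 0], "spin": 0},
    {"linear": [0, 0, 0], "spin": 0},
    {"linear": [0, 0, -1], "spin": 0},
    {"linear": [0, 0, -2], "spin": 0},
    {"linear": [0, 0, -3], "spin": 0},
    {"linear": [0, 0, -4], "spin": 0},
    {"linear": [0, 0, -4], "spin": 0},
    {"linear": [0, 0, -2], "spin": 0},
  ],
  gripper=1,
)

```text
clock: 12.55
position: [0.3409, 0.0804, 0.2089]
tcp_rot: [[1.0, -0.002, 0.009], [-0.002, -1.0, 0.001], [0.009, -0.001, -1.0]]
ft_force: [-0.6, 0.2, 0.3]
grip_width: 0.997
```

```bash
python3 -c "
from h import *
p,im,d=grab('wrist','w8')
plan(.51,.02,.2,0)
p,im,d=load('t7')
for u,v in ((286,211),(345.5,211)): print(at_z(p,u,v,.067))
"
```

```text
cur [0.3425 0.0805 0.2117] yaw -0.1 spin -0.10 then delta cm [16.735   6.049   1.4003] pre-spin delta cm [16.7457  6.0194  1.4003] clk 12.6 F [2.1386 0.4292 1.8924] grip 1.000 q6 1.64
[0.5975 0.1425 0.067 ]
[0.5953 0.0182 0.067 ]
```

View pics/w8.png

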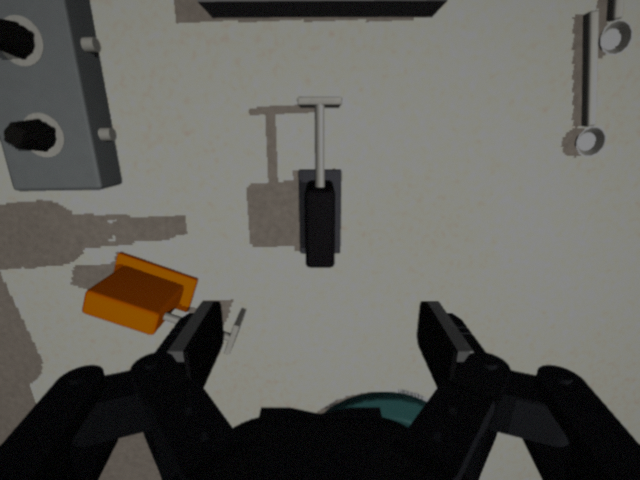

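Call:
carry_out(
  motion=[
    {"linear": [0, 0, 0], "spin": -6.9},
    {"linear": [0, 0, 0], "spin": -6.9},
    {"linear": [0, 0, 0], "spin": -6.9},
    {"linear": [0, 0, 0], "spin": -6.9},
    {"linear": [0, 0, 0], "spin": -6.9},
    {"linear": [0, 0, 0], "spin": -6.9},
    {"linear": [0, 0, 0], "spin": -6.9},
    {"linear": [0, 0, 0], "spin": -6.9},
    {"linear": [0, 0, 0], "spin": -6.9},
    {"linear": [0, 0, 0], "spin": -6.9},
    {"linear": [0, 0, 0], "spin": -6.9},
    {"linear": [0, 0, 0], "spin": -6.9},
    {"linear": [0, 0, 0], "spin": -6.9},
  ],
)

```text
clock: 13.68
position: [0.339, 0.0802, 0.2032]
tcp_rot: [[0.001, 1.0, 0.0], [1.0, -0.001, -0.0], [-0.0, 0.0, -1.0]]
ft_force: [-0.2, -0.4, 0.3]
grip_width: 1.006
```

Call:
carry_out(
  motion=[
    {"linear": [0.62, 2.54, 0], "spin": 0},
    {"linear": [0.62, 2.54, 0], "spin": 0},
    {"linear": [0.62, 2.54, 0], "spin": 0},
    {"linear": [0.62, 2.54, 0], "spin": 0},
    {"linear": [0.62, 2.54, 0], "spin": 0},
    {"linear": [0.62, 2.54, 0], "spin": 0},
    {"linear": [0.62, 2.54, 0], "spin": 0},
    {"linear": [0.62, 2.54, 0], "spin": 0},
    {"linear": [0.62, 2.54, 0.5], "spin": 0},
    {"linear": [0.62, 2.54, 0.5], "spin": 0},
    {"linear": [0, 0, 0], "spin": 0},
    {"linear": [0, 0, 0], "spin": 0},
  ],
)

```text
clock: 14.68
position: [0.5938, 0.1405, 0.1912]
tcp_rot: [[0.007, 1.0, -0.003], [1.0, -0.007, -0.001], [-0.001, -0.003, -1.0]]
ft_force: [-0.2, -0.3, -0.2]
grip_width: 1.0
```

```bash
python3 -c "
from h import *
plan(.597,.1425,.2,90)
p,im,d=grab('wrist','w9')
"
```

```text
cur [0.5938 0.1405 0.1912] yaw 89.6 spin -0.40 then delta cm [ 0.2006  0.3215 -0.8769] pre-spin delta cm [ 0.2029  0.3201 -0.8769] clk 14.7 F [-0.2253 -0.2954 -0.1972] grip 1.000 q6 0.15
```

View pics/w9.png

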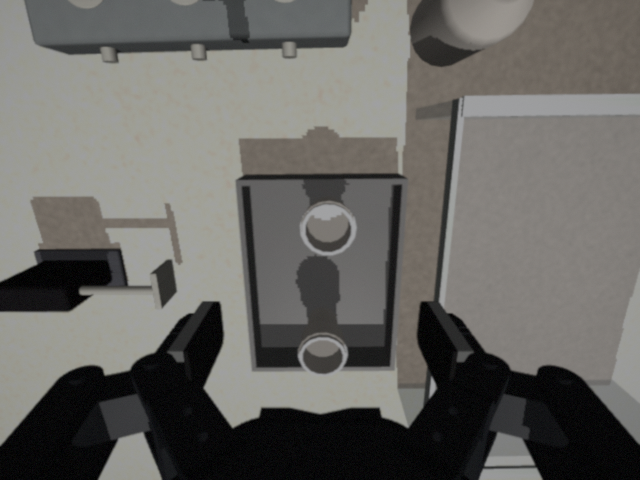

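```bash
python3 -c "
from h import *
p,im,d=load('w9'); X=cloud(p,d)
for box in((290,190,370,270),(290,325,355,385)):
    x0,y0,x1,y1=box; S=X[y0:y1,x0:x1].reshape(-1,3); P=S[(S[:,2]>.058)&(S[:,2]<.08)]
    print(len(P),cv2.minEnclosingCircle(P[:,:2].astype(np.float32)*1000),np.median(P[:,2]))
print(at_z(p,328,228,.069),at_z(p,322,354,.069))
# tote edges, shelf edge
print(at_z(p,441,290,.108),at_z(p,404,270,.04))
"
```

```text
1059 ((599.3775634765625, 141.96888732910156), 23.58418083190918) 0.06770240377722925
1028 ((594.2576904296875, 19.509811401367188), 23.41234016418457) 0.06622112105469122
[0.6    0.1434 0.069 ] [0.5944 0.0221 0.069 ]
[0.6826 0.1065 0.108 ] [0.6721 0.0934 0.04  ]
```

Call:
carry_out(
  motion=[
    {"linear": [0.2, 0.55, 1], "spin": -0.4},
    {"linear": [0, 0, 2], "spin": 0},
    {"linear": [0, 0, 2], "spin": 0},
    {"linear": [0, 0, 2], "spin": 0},
    {"linear": [0, 0, 2], "spin": 0},
    {"linear": [0, 0, 0], "spin": 0},
    {"linear": [0, 0, 0], "spin": 0},
  ],
)

```text
clock: 15.32
position: [0.5977, 0.1422, 0.1019]
tcp_rot: [[-0.0, 1.0, -0.003], [1.0, 0.0, -0.0], [-0.0, -0.003, -1.0]]
ft_force: [0.9, -0.1, 0.1]
grip_width: 1.005
```

```bash
python3 -c "
from h import *
plan(.5995,.1425,.027,90)
p,im,d=grab('wrist','w10')
"
```

```text
cur [0.5977 0.1422 0.1019] yaw 90.0 spin 0.01 then delta cm [0.0304 0.2003 7.4866] pre-spin delta cm [0.0303 0.2003 7.4866] clk 15.3 F [ 0.8721 -0.1279  0.1493] grip 1.005 q6 0.14
```

View pics/w10.png

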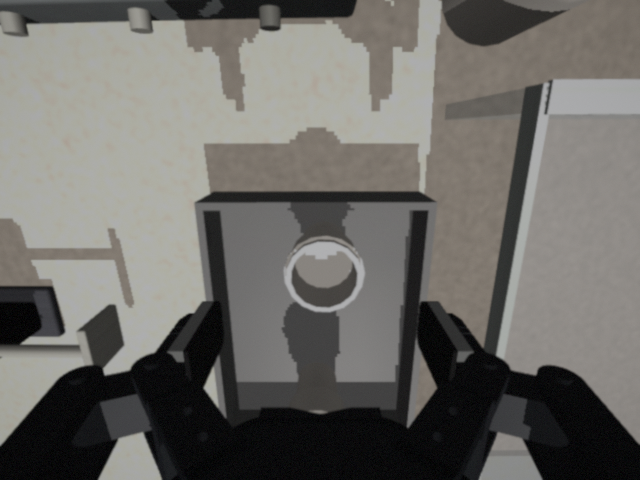

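Call:
carry_out(
  motion=[
    {"linear": [0.05, 0.2, 1.2], "spin": 0},
    {"linear": [0, 0, 1.2], "spin": 0},
    {"linear": [0, 0, 1.2], "spin": 0},
    {"linear": [0, 0, 1.2], "spin": 0},
    {"linear": [0, 0, 1.2], "spin": 0},
    {"linear": [0, 0, 1], "spin": 0},
    {"linear": [0, 0, 0.5], "spin": 0},
    {"linear": [0, 0, 0], "spin": 0},
    {"linear": [0, 0, 0], "spin": 0},
  ],
)

```text
clock: 16.12
position: [0.601, 0.1429, 0.0274]
tcp_rot: [[0.0, 1.0, -0.001], [1.0, -0.0, -0.0], [-0.0, -0.001, -1.0]]
ft_force: [0.1, -0.6, 0.6]
grip_width: 0.999
```

Call:
carry_out(
  motion=[
    {"linear": [0, 0, 0], "spin": 0},
    {"linear": [0, 0, 0], "spin": 0},
    {"linear": [0, 0, 0], "spin": 0},
    {"linear": [0, 0, 0], "spin": 0},
    {"linear": [0, 0, 0], "spin": 0},
    {"linear": [0, 0, 0], "spin": 0},
    {"linear": [0, 0, 0], "spin": 0},
    {"linear": [0, 0, 0], "spin": 0},
  ],
  gripper=0,
  grip_force=50,
)

```text
clock: 16.78
position: [0.6016, 0.143, 0.0288]
tcp_rot: [[0.0, 1.0, 0.001], [1.0, -0.0, 0.0], [0.0, 0.001, -1.0]]
ft_force: [-2.1, -0.2, 6.0]
grip_width: 0.504
```

```bash
python3 -c "
from h import *
plan(.5995,.1425,.2,90)
p,im,d=grab('wrist','w11')
"
```

```text
cur [0.6016 0.143  0.0288] yaw 90.0 spin -0.00 then delta cm [ -0.0496  -0.1851 -17.1218] pre-spin delta cm [ -0.0497  -0.1851 -17.1218] clk 16.8 F [-2.051  -0.2021  5.9869] grip 0.504 q6 0.14
```

View pics/w11.png

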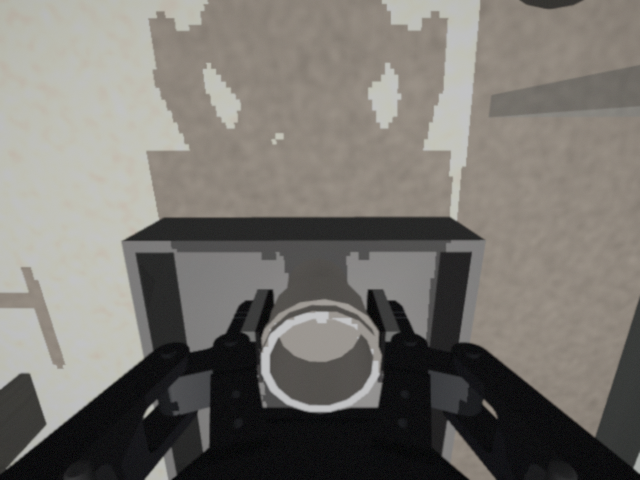

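Call:
carry_out(
  motion=[
    {"linear": [0, 0, -0.5], "spin": 0},
    {"linear": [0, 0, -1], "spin": 0},
    {"linear": [0, 0, -2], "spin": 0},
    {"linear": [0, 0, -2], "spin": 0},
    {"linear": [0, 0, -3], "spin": 0},
    {"linear": [0, 0, -3], "spin": 0},
    {"linear": [0, 0, -2.5], "spin": 0},
    {"linear": [0, 0, 0], "spin": 0},
    {"linear": [0, 0, 0], "spin": 0},
  ],
)

```text
clock: 17.58
position: [0.6023, 0.1431, 0.1705]
tcp_rot: [[0.0, 1.0, 0.005], [1.0, -0.0, 0.001], [0.001, 0.005, -1.0]]
ft_force: [-0.3, -0.6, -0.9]
grip_width: 0.505
```

```bash
python3 -c "
from h import *
p,im,d=grab('wrist','w12')
o=get_obs();t=o['position']; z=t[2]-.0288+.069
X=cloud(p,d); S=X[280:425,230:410].reshape(-1,3); P=S[(S[:,2]>z-.006)&(S[:,2]<z+.008)]
print(len(P),np.array(cv2.minEnclosingCircle(P[:,:2].astype(np.float32)*1000)[0])-t[:2]*1000,np.median(P[:,2])-t[2])
plan(.56,.324,.2,90)
"
```

```text
7538 [0.7634 7.6443] 0.04120576422791991
cur [0.6011 0.1429 0.168 ] yaw 90.0 spin -0.01 then delta cm [18.1147 -4.1103 -3.2045] pre-spin delta cm [18.1142 -4.1126 -3.2045] clk 17.6 F [-0.2632 -0.0916 -1.4   ] grip 0.504 q6 0.14
```

View pics/w12.png

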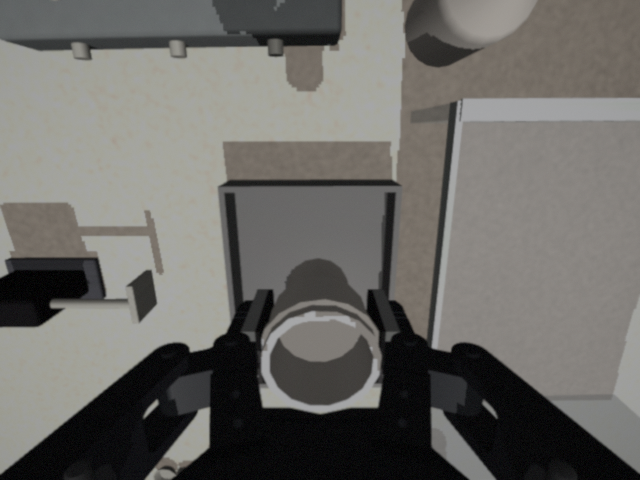

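```bash
python3 -c "
from h import *
p,im,d=load('w12'); p0=np.array([.6011,.1429,.168])
print((at_z(p,321,360.5,.2082)-p0)*1000)
X=cloud(p,d); z=.2082
m=(im.min(2)>150)&(np.abs(X[...,2]-z)<.005); m[:280]=0
P=X[m]; print(len(P),np.array(cv2.minEnclosingCircle(P[:,:2].astype(np.float32)*1000))); 
p,im,d=load('w11'); X=cloud(p,d); m=(im.min(2)>130)&(np.abs(X[...,2]-.069)<.005); m[:280]=0
P=X[m]; print(len(P),cv2.minEnclosingCircle(P[:,:2].astype(np.float32)*1000))
"
```

```text
[ 1.309  -1.5603 40.2   ]Traceback (most recent call last):
  File "<string>", line 7, in <module>
    P=X[m]; print(len(P),np.array(cv2.minEnclosingCircle(P[:,:2].astype(np.float32)*1000)));
                         ~~~~~~~~^^^^^^^^^^^^^^^^^^^^^^^^^^^^^^^^^^^^^^^^^^^^^^^^^^^^^^^^^
ValueError: setting an array element with a sequence. The requested array has an inhomogeneous shape after 1 dimensions. The detected shape was (2,) + inhomogeneous part.
```

Call:
carry_out(
  motion=[
    {"linear": [0, -2.85, -0.7], "spin": 0},
    {"linear": [1.6, -2.85, -0.7], "spin": 0},
    {"linear": [1.6, -2.85, -0.8], "spin": 0},
    {"linear": [1.6, -2.85, -0.8], "spin": 0},
    {"linear": [1.6, 0, 0], "spin": 0},
    {"linear": [0, 0, 0], "spin": 0},
    {"linear": [0, 0, 0], "spin": 0},
    {"linear": [0, 0, 0], "spin": 0},
  ],
)

```text
clock: 18.3
position: [0.4868, 0.2062, 0.1959]
tcp_rot: [[0.0, 1.0, -0.003], [1.0, -0.0, -0.002], [-0.002, -0.003, -1.0]]
ft_force: [-0.2, -0.7, -0.8]
grip_width: 0.506
```

```bash
python3 -c "
from h import *
plan(.56,.324,.2,90)
p,im,d=grab('wrist','w13')
"
```

```text
cur [0.4868 0.2062 0.1959] yaw 90.0 spin -0.01 then delta cm [11.7814  7.3203 -0.4497] pre-spin delta cm [11.7831  7.3175 -0.4497] clk 18.3 F [-0.223  -0.737  -0.7706] grip 0.506 q6 0.29
```

View pics/w13.png

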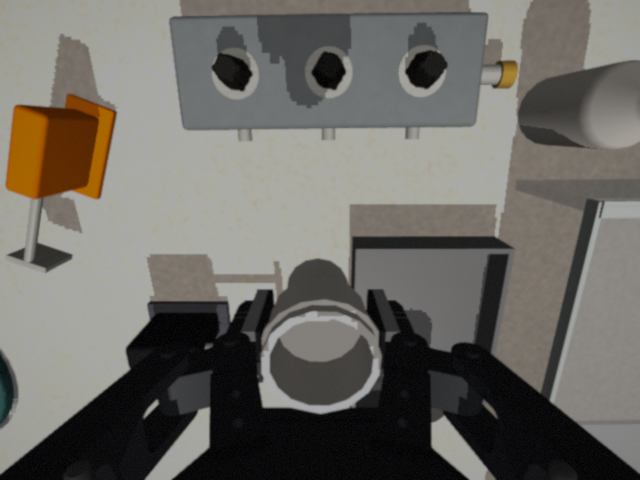

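```bash
python3 -c "
from h import *
p,im,d=load('w13'); X=cloud(p,d)
crop('w13',170,10,500,140,2.4,'w13c')
S=X[10:130,170:490].reshape(-1,3); P=S[(S[:,2]>.034)&(S[:,2]<.046)]; print(rect(P))
for a,b in((205,265),(300,360),(395,450)):
  S=X[30:110,a:b].reshape(-1,3); P=S[(S[:,2]>.066)&(S[:,2]<.08)]; print(len(P),cv2.minEnclosingCircle(P[:,:2].astype(np.float32)*1000),P[:,:2].mean(0))
"
```

```text
((493.12835693359375, 329.39007568359375), (250.43310546875, 85.65460205078125), 0.5579257011413574)
628 ((418.844970703125, 328.2923278808594), 10.476180076599121) [0.4192 0.328 ]
625 ((492.8472900390625, 328.9635314941406), 10.6854829788208) [0.4928 0.3286]
645 ((567.6604614257812, 329.93035888671875), 10.588460922241211) [0.5672 0.3296]
```

View pics/w13c.png

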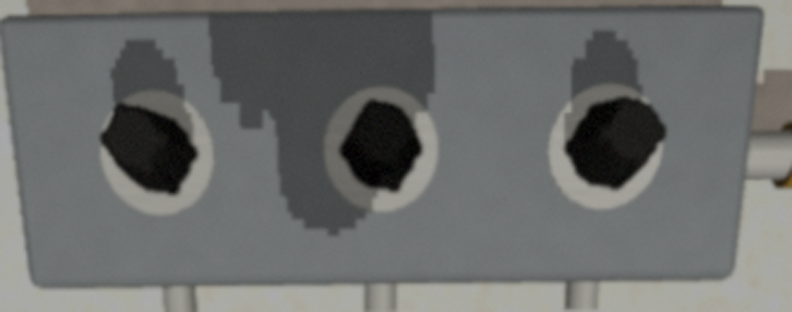

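```bash
python3 -c "
from h import *
p,im,d=load('w13'); X=cloud(p,d); t=np.array([.4868,.2062,.1959])
for lo in(100,130,150):
  m=(im.min(2)>lo)&(np.abs(X[...,2]-t[2]-.0405)<.004); m[:300]=0;m[:,:255]=0;m[:,390:]=0
  P=X[m]; c,r=cv2.minEnclosingCircle(P[:,:2].astype(np.float32)*1000); print(len(P),np.array(c)-t[:2]*1000,r,np.median(P[:,2])-t[2])
"
```

```text
2583 [-0.8148 -1.3495] 23.573144912719727 0.040111537487097865
1959 [ 0.1989 -1.5137] 22.400230407714844 0.04026780233297517
1670 [ 0.451  -1.4163] 22.26009178161621 0.04030128400600483
```

Call:
carry_out(
  motion=[
    {"linear": [2.5, 1.62, 0], "spin": 0},
    {"linear": [2.5, 1.62, 0], "spin": 0},
    {"linear": [2.5, 1.62, 0], "spin": 0},
    {"linear": [2.5, 1.62, 0], "spin": 0},
    {"linear": [2.5, 1.62, 0], "spin": 0},
    {"linear": [0, 0, 2], "spin": 0},
    {"linear": [0, 0, 2], "spin": 0},
    {"linear": [0, 0, 2], "spin": 0},
    {"linear": [0, 0, 1.5], "spin": 0},
    {"linear": [0, 0, 0], "spin": 0},
    {"linear": [0, 0, 0], "spin": 0},
    {"linear": [0, 0, 0], "spin": 0},
  ],
)

```text
clock: 19.35
position: [0.5691, 0.3315, 0.1234]
tcp_rot: [[0.001, 1.0, 0.001], [1.0, -0.001, 0.0], [0.0, 0.001, -1.0]]
ft_force: [0.2, 0.3, 0.0]
grip_width: 0.504
```

```bash
python3 -c "
from h import *
plan(.5675,.3309,.0638,90)
p,im,d=grab('wrist','w14');grab('scene','s14');crop('s14',360,170,520,290,5,'s14c')
"
```

```text
cur [0.5691 0.3315 0.1234] yaw 89.9 spin -0.06 then delta cm [-0.0562 -0.164   5.9643] pre-spin delta cm [-0.0563 -0.1639  5.9643] clk 19.4 F [0.2452 0.2569 0.0406] grip 0.504 q6 0.44
```

View pics/w14.png

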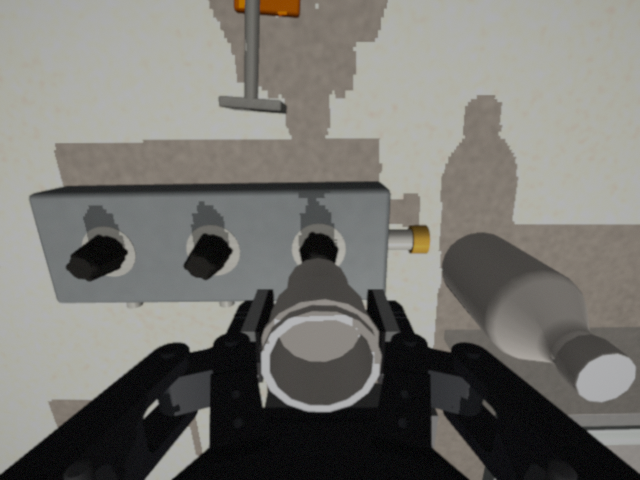

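View pics/s14c.png

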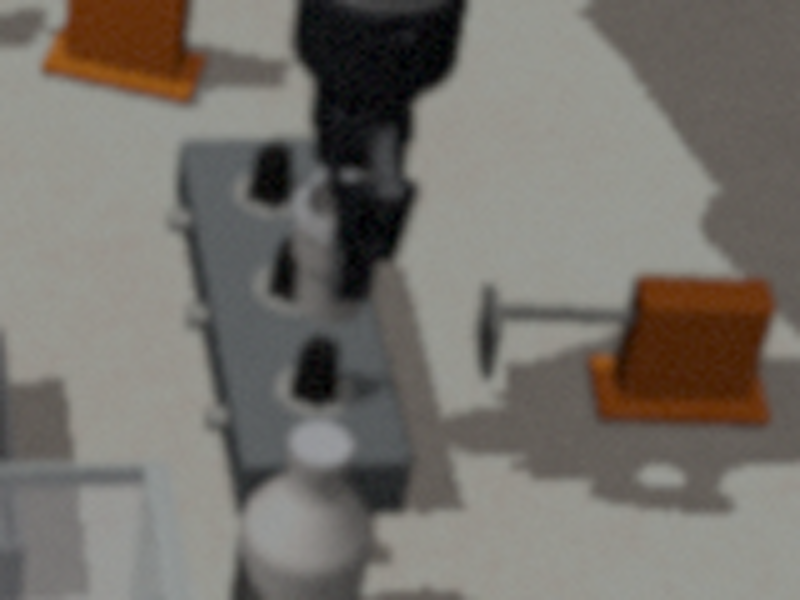

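```bash
python3 -c "
from h import *
p,im,d=load('w14'); X=cloud(p,d)
S=X[180:262,30:390].reshape(-1,3); P=S[(S[:,2]>.034)&(S[:,2]<.046)]; print(rect(P), P.max(0))
for a,b in((60,135),(180,235),(298,340)):
  S=X[225:285,a:b].reshape(-1,3); P=S[(S[:,2]>.067)&(S[:,2]<.078)]; print(len(P),cv2.minEnclosingCircle(P[:,:2].astype(np.float32)*1000) if len(P) else 0)
# far edge and right edge of manifold top
for u,v in((388,190),(387,300),(35,195)): print(at_z(p,u,v,.04))
"
```

```text
((493.10443115234375, 345.7912902832031), (248.9488983154297, 53.83441925048828), 0.3899398744106293) [0.6177 0.3735 0.046 ]
694 ((419.2255859375, 329.3051452636719), 10.56879997253418)
664 ((493.6736145019531, 329.7412414550781), 10.504015922546387)
204 ((567.5596923828125, 331.4183044433594), 10.37572956085205)
[0.615  0.3721 0.04  ]
[0.6192 0.2897 0.04  ]
[0.3757 0.3696 0.04  ]
```

Call:
carry_out(
  motion=[
    {"linear": [0, -0.1, 1], "spin": 0},
    {"linear": [0, 0, 1], "spin": 0},
    {"linear": [0, 0, 1], "spin": 0},
    {"linear": [0, 0, 0.6], "spin": 0},
    {"linear": [0, 0, 0.6], "spin": 0},
    {"linear": [0, 0, 0], "spin": 0},
    {"linear": [0, 0, 0], "spin": 0},
  ],
)

```text
clock: 20.03
position: [0.5673, 0.3313, 0.0798]
tcp_rot: [[0.0, 1.0, -0.0], [1.0, -0.0, -0.001], [-0.001, -0.0, -1.0]]
ft_force: [3.2, -0.8, -2.5]
grip_width: 0.507
```

Call:
carry_out(
  motion=[
    {"linear": [0, 0.1, 0.3], "spin": 0},
    {"linear": [0, 0, 0.3], "spin": 0},
    {"linear": [0, 0, 0.3], "spin": 0},
    {"linear": [0, 0, 0.3], "spin": 0},
    {"linear": [0, 0, 0], "spin": 0},
    {"linear": [0, 0, 0], "spin": 0},
  ],
)

```text
clock: 20.53
position: [0.5688, 0.3318, 0.0689]
tcp_rot: [[0.0, 1.0, 0.002], [1.0, -0.0, -0.0], [-0.0, 0.002, -1.0]]
ft_force: [4.7, -1.4, 0.4]
grip_width: 0.506
```

Call:
carry_out(
  motion=[
    {"linear": [0, 0, 0.2], "spin": 0},
    {"linear": [0, 0, 0.2], "spin": 0},
    {"linear": [0, 0, 0.2], "spin": 0},
    {"linear": [0, 0, 0], "spin": 0},
    {"linear": [0, 0, 0], "spin": 0},
  ],
)

```text
clock: 20.95
position: [0.5692, 0.3321, 0.0644]
tcp_rot: [[0.0, 1.0, 0.003], [1.0, -0.0, 0.001], [0.001, 0.003, -1.0]]
ft_force: [3.8, -1.3, 4.1]
grip_width: 0.506
```

Call:
carry_out(
  motion=[
    {"linear": [0, 0.05, 0.2], "spin": 0},
    {"linear": [0, 0, 0.2], "spin": 0},
    {"linear": [0, 0, 0], "spin": 0},
    {"linear": [0, 0, 0], "spin": 0},
  ],
)

```text
clock: 21.28
position: [0.5694, 0.3324, 0.0636]
tcp_rot: [[-0.0, 1.0, 0.004], [1.0, 0.0, 0.002], [0.002, 0.004, -1.0]]
ft_force: [-1.8, -3.8, 15.2]
grip_width: 0.504
```

Call:
carry_out(
  motion=[
    {"linear": [0, 0, 0.2], "spin": 0},
    {"linear": [0, 0, 0], "spin": 0},
    {"linear": [0, 0, 0], "spin": 0},
  ],
)

```text
clock: 21.53
position: [0.5695, 0.3325, 0.0635]
tcp_rot: [[-0.0, 1.0, 0.004], [1.0, 0.0, 0.002], [0.002, 0.004, -1.0]]
ft_force: [-4.3, -4.6, 21.5]
grip_width: 0.505
```

Call:
carry_out(
  motion=[
    {"linear": [0, 0, 0.2], "spin": 0},
    {"linear": [0, 0, 0], "spin": 0},
    {"linear": [0, 0, 0], "spin": 0},
  ],
)

```text
clock: 21.78
position: [0.5695, 0.3326, 0.0635]
tcp_rot: [[-0.0, 1.0, 0.005], [1.0, 0.0, 0.002], [0.002, 0.005, -1.0]]
ft_force: [-7.0, -5.3, 27.5]
grip_width: 0.505
```

Call:
carry_out(
  motion=[
    {"linear": [0, 0, -0.4], "spin": 0},
    {"linear": [0, 0, 0], "spin": 0},
    {"linear": [0, 0, 0], "spin": 0},
    {"linear": [0, 0, 0], "spin": 0},
    {"linear": [0, 0, 0], "spin": 0},
    {"linear": [0, 0, 0], "spin": 0},
    {"linear": [0, 0, 0], "spin": 0},
    {"linear": [0, 0, 0], "spin": 0},
    {"linear": [0, 0, -1], "spin": 0},
    {"linear": [0, 0, -2], "spin": 0},
    {"linear": [0, 0, -3], "spin": 0},
    {"linear": [0, 0, -3], "spin": 0},
    {"linear": [-2, 0, -1], "spin": 0},
    {"linear": [-2, 0, 0], "spin": 0},
    {"linear": [-2, 0, 0], "spin": 0},
    {"linear": [-2, 0, 0], "spin": 0},
    {"linear": [0, 0, 0], "spin": 0},
    {"linear": [0, 0, 0], "spin": 0},
  ],
  gripper=1,
)

```text
clock: 23.28
position: [0.569, 0.2513, 0.1599]
tcp_rot: [[0.002, 1.0, 0.001], [1.0, -0.002, 0.001], [0.001, 0.001, -1.0]]
ft_force: [0.0, 0.1, -0.2]
grip_width: 0.998
```

```bash
python3 -c "
from h import *
plan(.594,.0205,.12,90)
p,im,d=grab('wrist','w15'); X=cloud(p,d)
S=X.reshape(-1,3); P=S[(S[:,2]>.09)&(S[:,2]<.12)&(abs(S[:,0]-.568)<.04)&(abs(S[:,1]-.33)<.04)]
print(len(P),cv2.minEnclosingCircle(P[:,:2].astype(np.float32)*1000),np.median(P[:,2]),np.percentile(P[:,2],[50,80,90]))
P=S[(S[:,2]>.03)&(S[:,2]<.05)&(abs(S[:,0]-.5)<.1)&(abs(S[:,1]-.33)<.05)];print(np.median(P[:,2]))
"
```

```text
cur [0.569  0.2513 0.1599] yaw 89.9 spin -0.11 then delta cm [-23.0782   2.4972   3.9709] pre-spin delta cm [-23.0735   2.5396   3.9709] clk 23.3 F [ 0.0414  0.1275 -0.1959] grip 0.998 q6 0.33
2213 ((569.2521362304688, 331.05108642578125), 23.385944366455078) 0.10293749255273776 [0.1029 0.1041 0.1045]
0.03950851466728933
```

View pics/w15.png

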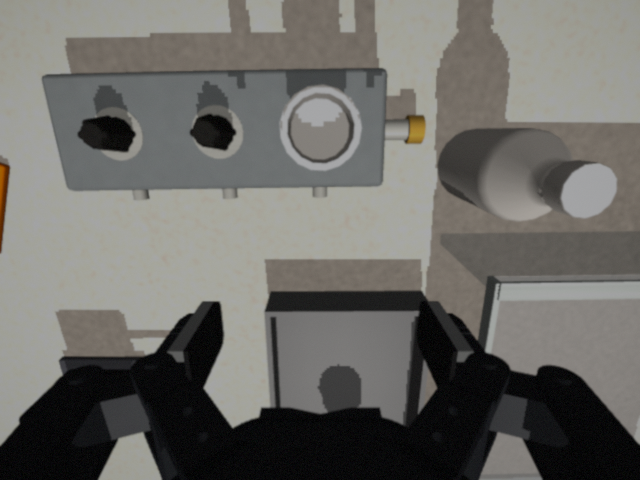

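Call:
carry_out(
  motion=[
    {"linear": [-2.3, 0.25, 0], "spin": 0},
    {"linear": [-2.3, 0.25, 0], "spin": 0},
    {"linear": [-2.3, 0.25, 0], "spin": 0},
    {"linear": [-2.3, 0.25, 0], "spin": 0},
    {"linear": [-2.3, 0.25, 0], "spin": 0},
    {"linear": [-2.3, 0.25, 0], "spin": 0},
    {"linear": [-2.3, 0.25, 0.5], "spin": 0},
    {"linear": [-2.3, 0.25, 0.5], "spin": 0},
    {"linear": [-2.3, 0.25, 1], "spin": 0},
    {"linear": [-2.3, 0.25, 2], "spin": 0},
    {"linear": [0, 0, 0], "spin": 0},
    {"linear": [0, 0, 0], "spin": 0},
    {"linear": [0, 0, 0], "spin": 0},
  ],
)

```text
clock: 24.42
position: [0.594, 0.0231, 0.1192]
tcp_rot: [[-0.001, 1.0, 0.0], [1.0, 0.001, 0.001], [0.001, 0.0, -1.0]]
ft_force: [1.1, 0.1, -0.7]
grip_width: 1.002
```

```bash
python3 -c "
from h import *
p,im,d=grab('wrist','w16'); X=cloud(p,d)
S=X[:400].reshape(-1,3); P=S[(S[:,2]>.058)&(S[:,2]<.08)&(abs(S[:,0]-.594)<.035)&(abs(S[:,1]-.02)<.035)]
c,r=cv2.minEnclosingCircle(P[:,:2].astype(np.float32)*1000);print(len(P),c,r)
plan(c[0]/1000,c[1]/1000,.027,90)
"
```

```text
1960 (594.378173828125, 18.780893325805664) 23.602815628051758
cur [0.5943 0.0233 0.1198] yaw 90.1 spin 0.08 then delta cm [-0.4548 -0.0044  9.2758] pre-spin delta cm [-0.4548 -0.005   9.2758] clk 24.5 F [ 0.0269 -0.0225  0.7214] grip 1.003 q6 -0.06
```

View pics/w16.png

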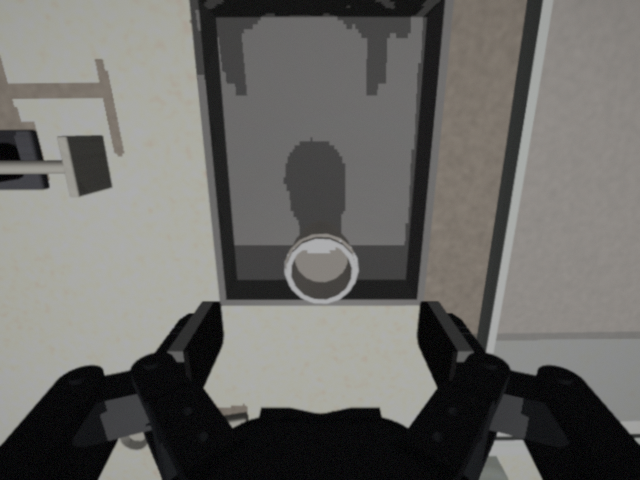

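Call:
carry_out(
  motion=[
    {"linear": [-0.4, 0, 1.3], "spin": 0},
    {"linear": [0, 0, 1.3], "spin": 0},
    {"linear": [0, 0, 1.3], "spin": 0},
    {"linear": [0, 0, 1.3], "spin": 0},
    {"linear": [0, 0, 1.3], "spin": 0},
    {"linear": [0, 0, 1.3], "spin": 0},
    {"linear": [0, 0, 1], "spin": 0},
    {"linear": [0, 0, 0.4], "spin": 0},
    {"linear": [0, 0, 0], "spin": 0},
    {"linear": [0, 0, 0], "spin": 0},
  ],
)

```text
clock: 25.3
position: [0.5938, 0.0178, 0.0268]
tcp_rot: [[0.0, 1.0, 0.0], [1.0, -0.0, -0.0], [-0.0, 0.0, -1.0]]
ft_force: [-0.2, -0.4, 0.3]
grip_width: 0.999
```

Call:
carry_out(
  motion=[
    {"linear": [0, 0, 0], "spin": 0},
    {"linear": [0, 0, 0], "spin": 0},
    {"linear": [0, 0, 0], "spin": 0},
    {"linear": [0, 0, 0], "spin": 0},
    {"linear": [0, 0, 0], "spin": 0},
    {"linear": [0, 0, 0], "spin": 0},
    {"linear": [0, 0, 0], "spin": 0},
    {"linear": [0, 0, 0], "spin": 0},
  ],
  gripper=0,
  grip_force=50,
)

```text
clock: 25.97
position: [0.5942, 0.0178, 0.0278]
tcp_rot: [[0.0, 1.0, 0.002], [1.0, -0.0, -0.0], [-0.0, 0.002, -1.0]]
ft_force: [-0.7, 0.4, 5.3]
grip_width: 0.505
```

Call:
carry_out(
  motion=[
    {"linear": [0, 0, -0.5], "spin": 0},
    {"linear": [0, 0, -1], "spin": 0},
    {"linear": [0, 0, -2], "spin": 0},
    {"linear": [0, 0, -3], "spin": 0},
    {"linear": [0, 0, -3], "spin": 0},
    {"linear": [0, 0, -3], "spin": 0},
    {"linear": [0, 0, -3], "spin": 0},
    {"linear": [0, 0, -1.5], "spin": 0},
    {"linear": [0, 0, 0], "spin": 0},
    {"linear": [0, 0, 0], "spin": 0},
  ],
)

```text
clock: 26.8
position: [0.5939, 0.0179, 0.1977]
tcp_rot: [[0.0, 1.0, 0.002], [1.0, -0.0, -0.0], [-0.0, 0.002, -1.0]]
ft_force: [-0.4, -0.4, -1.2]
grip_width: 0.506
```

```bash
python3 -c "
from h import *
plan(.42,.23,.2,90)
p,im,d=grab('wrist','w17'); X=cloud(p,d); t=get_obs()['position']
for lo in(100,130):
  m=(im.min(2)>lo)&(np.abs(X[...,2]-t[2]-.0405)<.005); m[:300]=0;m[:,:255]=0;m[:,390:]=0
  P=X[m]; c,r=cv2.minEnclosingCircle(P[:,:2].astype(np.float32)*1000); print(len(P),np.array(c)-t[:2]*1000,r,np.median(P[:,2])-t[2])
"
```

```text
cur [0.5939 0.0179 0.1977] yaw 90.0 spin -0.00 then delta cm [ 21.2084 -17.3923  -0.2686] pre-spin delta cm [ 21.2076 -17.3934  -0.2686] clk 26.8 F [-0.3794 -0.4413 -1.2486] grip 0.506 q6 -0.07
3207 [ 0.5487 -0.0643] 24.430707931518555 0.04266503117290629
1566 [ 0.8994 -0.4391] 23.891324996948242 0.042804216596061734
```

View pics/w17.png

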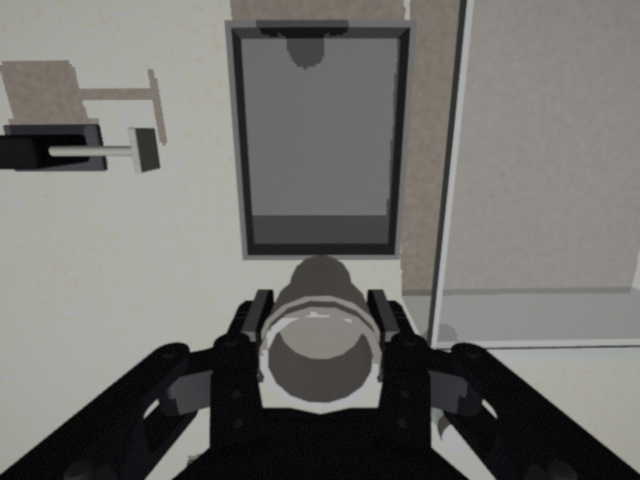

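Call:
carry_out(
  motion=[
    {"linear": [2.59, -1.45, 0], "spin": 0},
    {"linear": [2.59, -1.45, 0], "spin": 0},
    {"linear": [2.59, -1.45, 0], "spin": 0},
    {"linear": [2.59, -1.45, 0], "spin": 0},
    {"linear": [2.59, -1.45, 0], "spin": 0},
    {"linear": [2.59, -1.45, 0], "spin": 0},
    {"linear": [2.59, -1.45, 0], "spin": 0},
    {"linear": [2.59, -1.45, 0], "spin": 0},
    {"linear": [2.59, -1.45, 0], "spin": 0},
    {"linear": [2.59, -1.45, 0], "spin": 0},
    {"linear": [2.59, -1.45, 0], "spin": 0},
    {"linear": [2.59, -1.45, 0], "spin": 0},
    {"linear": [0, 0, 2], "spin": 0},
    {"linear": [0, 0, 2], "spin": 0},
    {"linear": [0, 0, 2], "spin": 0},
    {"linear": [0, 0, 2], "spin": 0},
    {"linear": [0, 0, 0], "spin": 0},
    {"linear": [0, 0, 0], "spin": 0},
    {"linear": [0, 0, 0], "spin": 0},
  ],
)

```text
clock: 28.43
position: [0.4195, 0.3285, 0.1165]
tcp_rot: [[0.0, 1.0, -0.001], [1.0, -0.0, -0.001], [-0.001, -0.001, -1.0]]
ft_force: [0.3, -0.7, -0.3]
grip_width: 0.502
```

```bash
python3 -c "
from h import *
plan(.4195,.329,.0628,90)
p,im,d=grab('wrist','w18'); X=cloud(p,d)
S=X.reshape(-1,3)
for s in(.4192,.4935):
  P=S[(S[:,2]>.067)&(S[:,2]<.078)&(abs(S[:,0]-s)<.02)&(abs(S[:,1]-.33)<.02)]
  print(len(P),cv2.minEnclosingCircle(P[:,:2].astype(np.float32)*1000))
"
```

```text
cur [0.4195 0.3285 0.1165] yaw 90.0 spin -0.01 then delta cm [0.0486 0.0038 5.3678] pre-spin delta cm [0.0486 0.0038 5.3678] clk 28.4 F [ 0.2606 -0.718  -0.3001] grip 0.502 q6 0.56
74 ((417.3887023925781, 335.1826171875), 6.3600993156433105)
709 ((492.44671630859375, 329.9290466308594), 10.33529281616211)
```

View pics/w18.png

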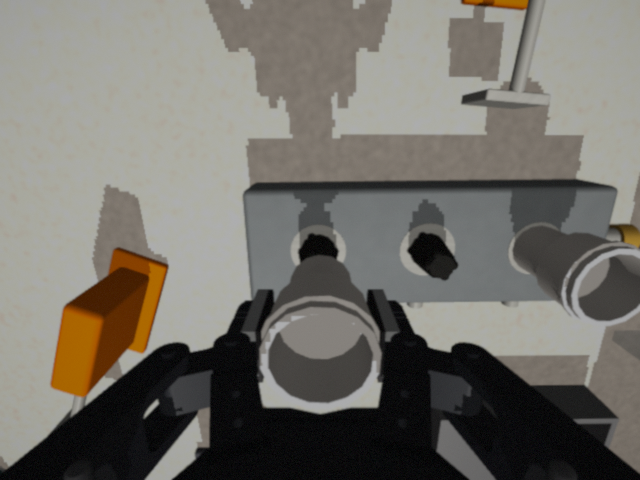

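Call:
carry_out(
  motion=[
    {"linear": [0.05, -0.1, 1], "spin": 0},
    {"linear": [0, 0, 1], "spin": 0},
    {"linear": [0, 0, 1], "spin": 0},
    {"linear": [0, 0, 0.6], "spin": 0},
    {"linear": [0, 0, 0.4], "spin": 0},
    {"linear": [0, 0, 0], "spin": 0},
    {"linear": [0, 0, 0], "spin": 0},
  ],
)

```text
clock: 29.07
position: [0.4185, 0.329, 0.0763]
tcp_rot: [[0.0, 1.0, -0.001], [1.0, -0.0, -0.001], [-0.001, -0.001, -1.0]]
ft_force: [0.3, -0.0, 0.4]
grip_width: 0.506
```

Call:
carry_out(
  motion=[
    {"linear": [0, 0, 0.3], "spin": 0},
    {"linear": [0, 0, 0.3], "spin": 0},
    {"linear": [0, 0, 0.3], "spin": 0},
    {"linear": [0, 0, 0], "spin": 0},
    {"linear": [0, 0, 0], "spin": 0},
  ],
)

```text
clock: 29.48
position: [0.4186, 0.3292, 0.0678]
tcp_rot: [[0.0, 1.0, 0.0], [1.0, -0.0, -0.0], [-0.0, 0.0, -1.0]]
ft_force: [-0.4, -0.6, 1.7]
grip_width: 0.506
```

Call:
carry_out(
  motion=[
    {"linear": [0, 0, 0.2], "spin": 0},
    {"linear": [0, 0, 0.2], "spin": 0},
    {"linear": [0, 0, 0.2], "spin": 0},
    {"linear": [0, 0, 0], "spin": 0},
    {"linear": [0, 0, 0], "spin": 0},
  ],
)

```text
clock: 29.9
position: [0.4189, 0.3294, 0.0628]
tcp_rot: [[-0.0, 1.0, 0.001], [1.0, 0.0, 0.0], [0.0, 0.001, -1.0]]
ft_force: [-2.7, -1.5, 5.3]
grip_width: 0.503
```

Call:
carry_out(
  motion=[
    {"linear": [0, 0, 0.2], "spin": 0},
    {"linear": [0, 0, 0.2], "spin": 0},
    {"linear": [0, 0, 0.2], "spin": 0},
    {"linear": [0, 0, 0], "spin": 0},
    {"linear": [0, 0, 0], "spin": 0},
  ],
)

```text
clock: 30.32
position: [0.4191, 0.3297, 0.0626]
tcp_rot: [[-0.0, 1.0, 0.002], [1.0, 0.0, 0.001], [0.001, 0.002, -1.0]]
ft_force: [-10.7, -8.0, 30.0]
grip_width: 0.5
```

Call:
carry_out(
  motion=[
    {"linear": [0, 0, 0.2], "spin": 0},
    {"linear": [0, 0, 0], "spin": 0},
    {"linear": [0, 0, 0], "spin": 0},
  ],
)

```text
clock: 30.57
position: [0.4192, 0.3298, 0.0625]
tcp_rot: [[-0.0, 1.0, 0.003], [1.0, 0.0, 0.002], [0.002, 0.003, -1.0]]
ft_force: [-14.3, -10.0, 37.4]
grip_width: 0.503
```

Home at the expected height. Release, rise, check.

Call:
carry_out(
  motion=[
    {"linear": [0, 0, -0.6], "spin": 0},
    {"linear": [0, 0, 0], "spin": 0},
    {"linear": [0, 0, 0], "spin": 0},
  ],
)

```text
clock: 30.82
position: [0.4189, 0.3294, 0.0626]
tcp_rot: [[-0.0, 1.0, 0.001], [1.0, 0.0, 0.001], [0.001, 0.001, -1.0]]
ft_force: [-5.7, -4.8, 14.8]
grip_width: 0.504
```

Call:
carry_out(
  motion=[
    {"linear": [0, 0, 0], "spin": 0},
    {"linear": [0, 0, 0], "spin": 0},
    {"linear": [0, 0, 0], "spin": 0},
    {"linear": [0, 0, 0], "spin": 0},
    {"linear": [0, 0, 0], "spin": 0},
    {"linear": [0, 0, 0], "spin": 0},
    {"linear": [0, 0, -1], "spin": 0},
    {"linear": [0, 0, -2], "spin": 0},
    {"linear": [0, 0, -3], "spin": 0},
    {"linear": [0, 0, -3], "spin": 0},
    {"linear": [-2, 2, -1], "spin": 0},
    {"linear": [-2, 2, 0], "spin": 0},
    {"linear": [-2, 2, 0], "spin": 0},
    {"linear": [-2, 2, 0], "spin": 0},
    {"linear": [0, 0, 0], "spin": 0},
    {"linear": [0, 0, 0], "spin": 0},
  ],
  gripper=1,
)

```text
clock: 32.15
position: [0.4995, 0.2483, 0.1603]
tcp_rot: [[0.003, 1.0, 0.0], [1.0, -0.003, 0.0], [0.0, 0.0, -1.0]]
ft_force: [0.1, -0.4, -0.5]
grip_width: 1.002
```

```bash
python3 -c "
from h import *
plan(.5,-.17,.2,10)
p,im,d=grab('wrist','w19'); X=cloud(p,d)
S=X[:300].reshape(-1,3)
for s in(.568,.419):
  P=S[(S[:,2]>.085)&(S[:,2]<.12)&(abs(S[:,0]-s)<.04)&(abs(S[:,1]-.33)<.04)]
  print(len(P),cv2.minEnclosingCircle(P[:,:2].astype(np.float32)*1000),np.percentile(P[:,2],[50,80,90]))
P=S[(S[:,2]>.067)&(S[:,2]<.078)&(abs(S[:,0]-.493)<.02)&(abs(S[:,1]-.33)<.02)]
print(len(P),cv2.minEnclosingCircle(P[:,:2].astype(np.float32)*1000))
grab('top','t19')
"
```

```text
cur [0.4995 0.2483 0.1603] yaw 89.8 spin 79.84 then delta cm [-7.2136 41.2013 -3.9836] pre-spin delta cm [-41.8277   0.1644  -3.9836] clk 32.1 F [ 0.0679 -0.3844 -0.5442] grip 1.002 q6 0.36
3124 ((569.1055908203125, 331.0763244628906), 23.588624954223633) [0.1007 0.1039 0.1044]
3238 ((419.2198486328125, 330.0591735839844), 23.493196487426758) [0.1002 0.1036 0.1041]
668 ((492.76129150390625, 329.6255798339844), 10.497952461242676)
```

View pics/w19.png

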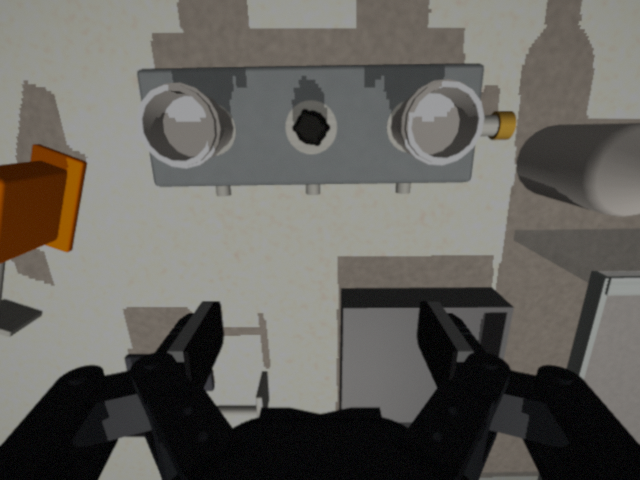

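View pics/t19.png

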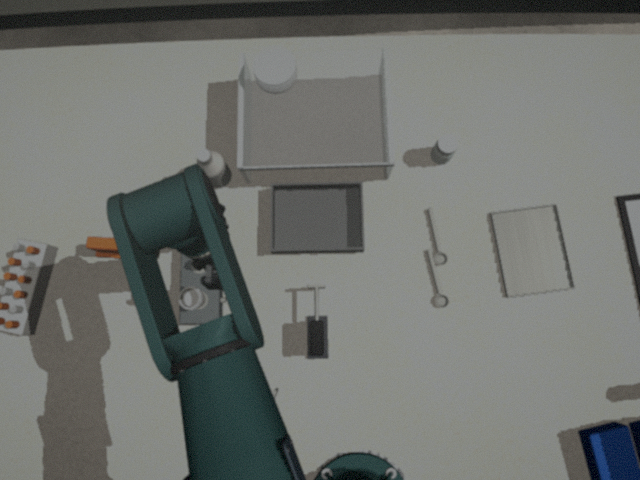

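Call:
carry_out(
  motion=[
    {"linear": [0, 0, -0.3], "spin": -6.8},
    {"linear": [0, 0, -0.3], "spin": -6.8},
    {"linear": [0, 0, -0.3], "spin": -6.8},
    {"linear": [0, 0, -0.3], "spin": -6.8},
    {"linear": [0, 0, -0.3], "spin": -6.8},
    {"linear": [0, 0, -0.3], "spin": -6.8},
    {"linear": [0, 0, -0.3], "spin": -6.8},
    {"linear": [0, 0, -0.3], "spin": -6.8},
    {"linear": [0, 0, -0.3], "spin": -6.8},
    {"linear": [0, 0, -0.3], "spin": -6.8},
    {"linear": [0, 0, -0.3], "spin": -6.8},
    {"linear": [0, 0, -0.3], "spin": -6.8},
    {"linear": [0, 0, -0.3], "spin": -6.8},
    {"linear": [0, 0, -0.3], "spin": -6.8},
    {"linear": [0, 0, -0.3], "spin": -6.8},
    {"linear": [0, 0, 0], "spin": 0},
  ],
)

```text
clock: 33.58
position: [0.498, 0.2505, 0.2058]
tcp_rot: [[-0.977, -0.212, 0.001], [-0.212, 0.977, 0.001], [-0.001, 0.0, -1.0]]
ft_force: [0.2, -0.3, 0.0]
grip_width: 1.0
```

```bash
python3 -c "
from h import *
plan(.5,-.17,.2,192)
"
```

```text
cur [0.498  0.2505 0.2058] yaw -167.8 spin 0.22 then delta cm [  8.5487 -41.1706   0.5491] pre-spin delta cm [  8.7083 -41.1372   0.5491] clk 33.6 F [ 0.1636 -0.2841  0.0426] grip 1.000 q6 -1.42
```

Call:
carry_out(
  motion=[
    {"linear": [0.67, -3.16, 0], "spin": 0},
    {"linear": [0.67, -3.16, 0], "spin": 0},
    {"linear": [0.67, -3.16, 0], "spin": 0},
    {"linear": [0.67, -3.16, 0], "spin": 0},
    {"linear": [0.67, -3.16, 0], "spin": 0},
    {"linear": [0.67, -3.16, 0], "spin": 0},
    {"linear": [0.67, -3.16, 0], "spin": 0},
    {"linear": [0.67, -3.16, 0], "spin": 0},
    {"linear": [0.67, -3.16, 0], "spin": 0},
    {"linear": [0.67, -3.16, 0], "spin": 0},
    {"linear": [0.67, -3.16, 0], "spin": 0},
    {"linear": [0.67, -3.16, 0], "spin": 0},
    {"linear": [0.67, -3.16, 0], "spin": 0},
    {"linear": [0, 0, 0], "spin": 0},
    {"linear": [0, 0, 0], "spin": 0},
  ],
  gripper=0.45,
)

```text
clock: 34.83
position: [0.4986, -0.1712, 0.2045]
tcp_rot: [[-0.979, -0.204, -0.001], [-0.204, 0.979, 0.001], [0.0, 0.001, -1.0]]
ft_force: [0.3, -0.5, 0.7]
grip_width: 0.447
```

```bash
python3 -c "
from h import *
p,im,d=grab('wrist','w20');plan(.5,-.17,.2,192)
"
```

```text
cur [ 0.4987 -0.1701  0.2046] yaw -168.1 spin -0.13 then delta cm [-0.1288 -0.0159  0.4593] pre-spin delta cm [-0.1288 -0.0156  0.4593] clk 34.9 F [0.5281 0.6168 0.3244] grip 0.448 q6 -2.21
```

View pics/w20.png

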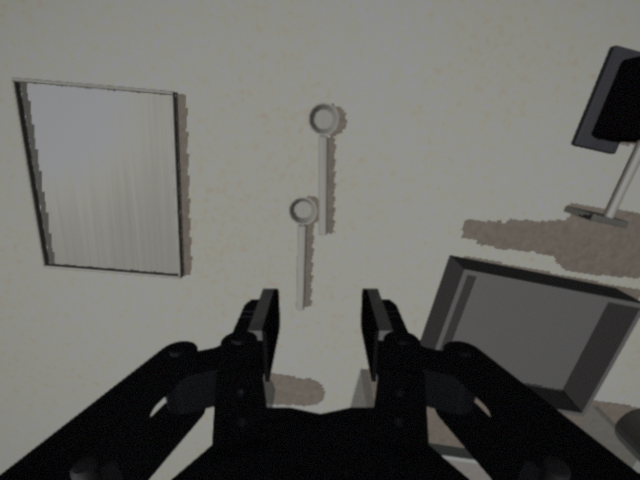

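```bash
python3 -c "
from h import *
p,im,d=load('w20')
for n,b,h in(('A',(303,210),(299.5,309)),('B',(323,119),(323,234))):
  B=at_z(p,*b,.008);H=at_z(p,*h,.008); v=B-H; print(n,B[:2],H[:2],'len %.4f'%np.hypot(*v[:2]),'ang %.1f'%np.degrees(np.arctan2(v[1],v[0])),'origin',(H+v/np.hypot(*v[:2])*.065)[:2], 'from bowl',(B-v/np.hypot(*v[:2])*.05)[:2])
C=np.array([at_z(p,*q,.01)[:2] for q in((14,79),(178,93),(184,276),(44,266))]); print(C,C.mean(0))
for i in range(4): e=C[(i+1)%4]-C[i]; print(np.hypot(*e),np.degrees(np.arctan2(e[1],e[0])))
crop('w20',0,60,340,320,2.35,'w20c')
"
```

```text
A [ 0.5019 -0.1876] [ 0.6151 -0.1701] len 0.1146 ang -171.2 origin [ 0.5509 -0.18  ] from bowl [ 0.5513 -0.18  ]
B [ 0.4114 -0.1857] [ 0.5229 -0.1623] len 0.1140 ang -168.2 origin [ 0.4593 -0.1756] from bowl [ 0.4603 -0.1754]
[[ 0.4338 -0.4712]
 [ 0.4161 -0.3215]
 [ 0.5998 -0.3008]
 [ 0.6191 -0.4514]] [ 0.5172 -0.3862]
0.15081230213934993 96.75262676764562
0.1848111168251212 6.426049464357564
0.15183207059667359 -82.68624337179516
0.18630652218952898 -173.8827157429183
```

View pics/w20c.png

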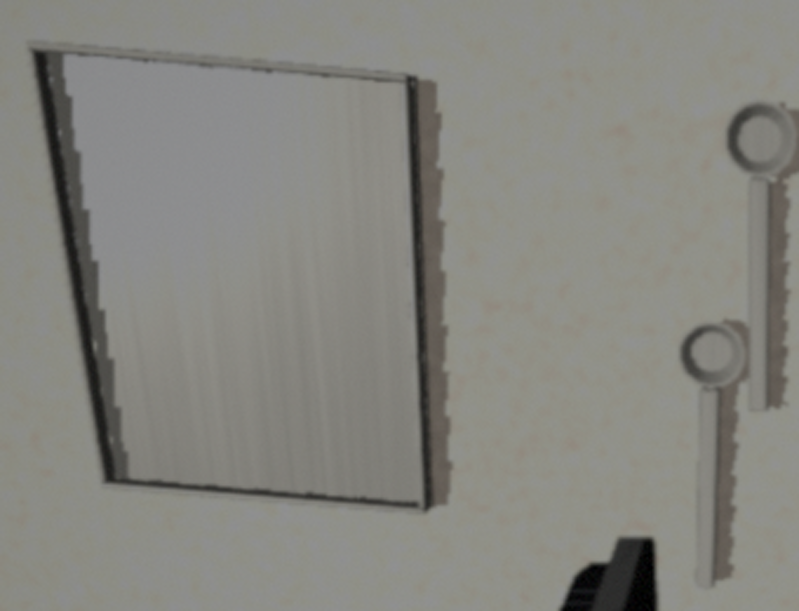

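```bash
python3 -c "
from h import *
plan(.551,-.180,.06,-171.2)
"
```

```text
cur [ 0.4987 -0.1701  0.2046] yaw -168.1 spin 3.07 then delta cm [-5.0191 -1.7925 14.4564] pre-spin delta cm [-4.9159 -2.0588 14.4564] clk 34.9 F [0.5281 0.6168 0.3244] grip 0.448 q6 -2.21
```

Call:
carry_out(
  motion=[
    {"linear": [0, 0, 0], "spin": 3.1},
    {"linear": [-1.67, -0.6, 1.5], "spin": 0},
    {"linear": [-1.67, -0.6, 2], "spin": 0},
    {"linear": [-1.67, -0.6, 2], "spin": 0},
    {"linear": [0, 0, 2], "spin": 0},
    {"linear": [0, 0, 2], "spin": 0},
    {"linear": [0, 0, 2], "spin": 0},
    {"linear": [0, 0, 1.5], "spin": 0},
    {"linear": [0, 0, 1.4], "spin": 0},
    {"linear": [0, 0, 0], "spin": 0},
    {"linear": [0, 0, 0], "spin": 0},
  ],
)

```text
clock: 35.8
position: [0.5507, -0.1787, 0.0602]
tcp_rot: [[-0.988, -0.156, -0.002], [-0.156, 0.988, 0.001], [0.002, 0.001, -1.0]]
ft_force: [0.0, -0.5, 0.5]
grip_width: 0.451
```

```bash
python3 -c "
from h import *
p,im,d=grab('wrist','w21');plan(.551,-.180,.003,-171.2)
"
```

```text
cur [ 0.5516 -0.1794  0.0614] yaw -171.0 spin 0.17 then delta cm [ 0.0662 -0.0468  5.8447] pre-spin delta cm [ 0.0664 -0.0466  5.8447] clk 35.9 F [ 0.2829 -0.537   0.4451] grip 0.452 q6 -2.14
```

View pics/w21.png

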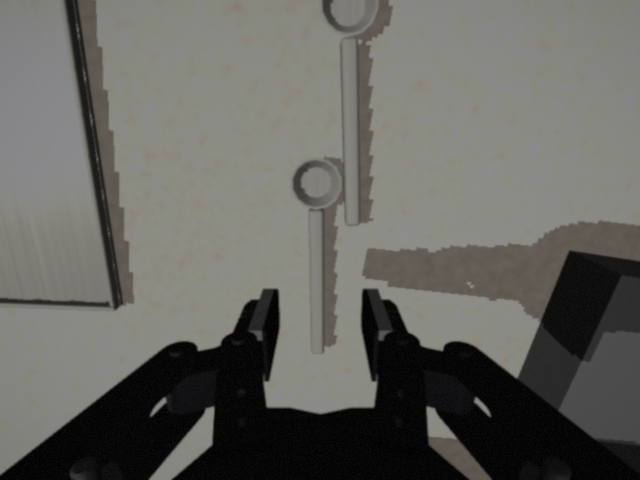

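Call:
carry_out(
  motion=[
    {"linear": [0, 0, 1.2], "spin": 0},
    {"linear": [0, 0, 1.2], "spin": 0},
    {"linear": [0, 0, 1.2], "spin": 0},
    {"linear": [0, 0, 1.2], "spin": 0},
    {"linear": [0, 0, 0.6], "spin": 0},
    {"linear": [0, 0, 0.3], "spin": 0},
    {"linear": [0, 0, 0], "spin": 0},
    {"linear": [0, 0, 0], "spin": 0},
  ],
)

```text
clock: 36.52
position: [0.5512, -0.1809, 0.0038]
tcp_rot: [[-0.988, -0.154, 0.0], [-0.154, 0.988, -0.0], [0.0, -0.0, -1.0]]
ft_force: [0.0, -0.4, -0.1]
grip_width: 0.451
```

Call:
carry_out(
  motion=[
    {"linear": [0, 0, 0], "spin": 0},
    {"linear": [0, 0, 0], "spin": 0},
    {"linear": [0, 0, 0], "spin": 0},
    {"linear": [0, 0, 0], "spin": 0},
    {"linear": [0, 0, 0], "spin": 0},
    {"linear": [0, 0, 0], "spin": 0},
    {"linear": [0, 0, 0], "spin": 0},
  ],
  gripper=0,
  grip_force=40,
)

```text
clock: 37.1
position: [0.5518, -0.1811, 0.0048]
tcp_rot: [[-0.988, -0.155, 0.002], [-0.155, 0.988, -0.001], [-0.002, -0.001, -1.0]]
ft_force: [-0.6, 0.4, 4.6]
grip_width: 0.081
```

Call:
carry_out(
  motion=[
    {"linear": [0, 0, -0.5], "spin": 0},
    {"linear": [0, 0, -1], "spin": 0},
    {"linear": [0, 0, -2], "spin": 0},
    {"linear": [0, 0, -2], "spin": 0},
    {"linear": [0, 0, -2.5], "spin": 0},
    {"linear": [0, 0, 0], "spin": 0},
    {"linear": [0, 0, 0], "spin": 0},
  ],
)

```text
clock: 37.68
position: [0.5523, -0.1812, 0.086]
tcp_rot: [[-0.988, -0.155, 0.004], [-0.155, 0.988, -0.002], [-0.004, -0.002, -1.0]]
ft_force: [-0.3, 0.4, -1.2]
grip_width: 0.084
```

```bash
python3 -c "
from h import *
p,im,d=grab('wrist','w22');plan(.5204,-.4158,.06,6.5)
"
```

```text
cur [ 0.5511 -0.1807  0.0841] yaw -171.1 spin -177.61 then delta cm [-5.7107 23.008   2.4159] pre-spin delta cm [  6.6669 -22.7494   2.4159] clk 37.7 F [-0.1104  0.7965 -1.2401] grip 0.087 q6 -2.14
```

View pics/w22.png

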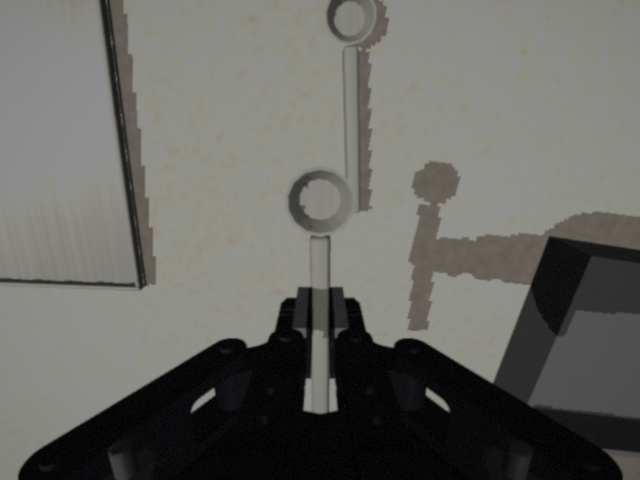

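Call:
carry_out(
  motion=[
    {"linear": [0, 0, 0], "spin": 7.1},
    {"linear": [0, 0, 0], "spin": 7.1},
    {"linear": [0, 0, 0], "spin": 7.1},
    {"linear": [0, 0, 0], "spin": 7.1},
    {"linear": [0, 0, 0], "spin": 7.1},
    {"linear": [0, 0, 0], "spin": 7.1},
    {"linear": [0, 0, 0], "spin": 7.1},
    {"linear": [0, 0, 0], "spin": 7.1},
    {"linear": [0, 0, 0], "spin": 7.1},
    {"linear": [0, 0, 0], "spin": 7.1},
    {"linear": [0, 0, 0], "spin": 7.1},
    {"linear": [0, 0, 0], "spin": 7.1},
    {"linear": [0, 0, 0], "spin": 7.1},
    {"linear": [0, 0, 0], "spin": 7.1},
    {"linear": [0, 0, 0], "spin": 7.1},
    {"linear": [0, 0, 0], "spin": 7.1},
    {"linear": [0, 0, 0], "spin": 7.1},
    {"linear": [0, 0, 0], "spin": 7.1},
    {"linear": [0, 0, 0], "spin": 7.1},
    {"linear": [0, 0, 0], "spin": 7.1},
  ],
)

```text
clock: 39.4
position: [0.5497, -0.1801, 0.0813]
tcp_rot: [[0.688, 0.726, -0.004], [0.726, -0.688, 0.002], [-0.002, -0.004, -1.0]]
ft_force: [0.6, 0.5, -0.5]
grip_width: 0.09
```

Call:
carry_out(
  motion=[
    {"linear": [0, 0, 0], "spin": 7.1},
    {"linear": [0, 0, 0], "spin": 7.1},
    {"linear": [0, 0, 0], "spin": 7.1},
    {"linear": [0, 0, 0], "spin": 7.1},
    {"linear": [0, 0, 0], "spin": 7.1},
    {"linear": [0, 0, 0], "spin": 4.9},
    {"linear": [0, 0, 0], "spin": 0},
  ],
)

```text
clock: 39.98
position: [0.5497, -0.1802, 0.0815]
tcp_rot: [[0.994, 0.112, -0.004], [0.112, -0.994, 0.002], [-0.004, -0.002, -1.0]]
ft_force: [-0.7, 1.0, -0.7]
grip_width: 0.087
```

```bash
python3 -c "
from h import *
plan(.5204,-.4158,.06,6.5)
"
```

```text
cur [ 0.5497 -0.1802  0.0815] yaw 6.4 spin -0.08 then delta cm [-5.5735 23.0818  2.1239] pre-spin delta cm [-5.5417 23.0894  2.1239] clk 40.0 F [-0.7054  0.9581 -0.6785] grip 0.087 q6 1.04
```

Call:
carry_out(
  motion=[
    {"linear": [-0.69, 2.88, 0], "spin": 0},
    {"linear": [-0.69, 2.88, 0], "spin": 0},
    {"linear": [-0.69, 2.88, 0], "spin": 0},
    {"linear": [-0.69, 2.88, 0], "spin": 0},
    {"linear": [-0.69, 2.88, 0], "spin": 0},
    {"linear": [-0.69, 2.88, 0], "spin": 0},
    {"linear": [-0.69, 2.88, 0], "spin": 0},
    {"linear": [-0.69, 2.88, 0], "spin": 0},
    {"linear": [0, 0, 1], "spin": 0},
    {"linear": [0, 0, 1], "spin": 0},
    {"linear": [0, 0, 0], "spin": 0},
    {"linear": [0, 0, 0], "spin": 0},
  ],
)

```text
clock: 40.98
position: [0.5215, -0.4138, 0.0612]
tcp_rot: [[0.993, 0.115, -0.004], [0.115, -0.993, 0.004], [-0.003, -0.004, -1.0]]
ft_force: [0.6, 1.2, -0.1]
grip_width: 0.085
```

```bash
python3 -c "
from h import *
p,im,d=grab('wrist','w23');plan(.5204,-.4158,.0075,6.5)
"
```

```text
cur [ 0.5221 -0.4142  0.0625] yaw 6.6 spin 0.11 then delta cm [-0.1803  0.1539  5.4988] pre-spin delta cm [-0.1806  0.1535  5.4988] clk 41.0 F [-0.0064 -0.9641 -0.3573] grip 0.085 q6 0.70
```

View pics/w23.png

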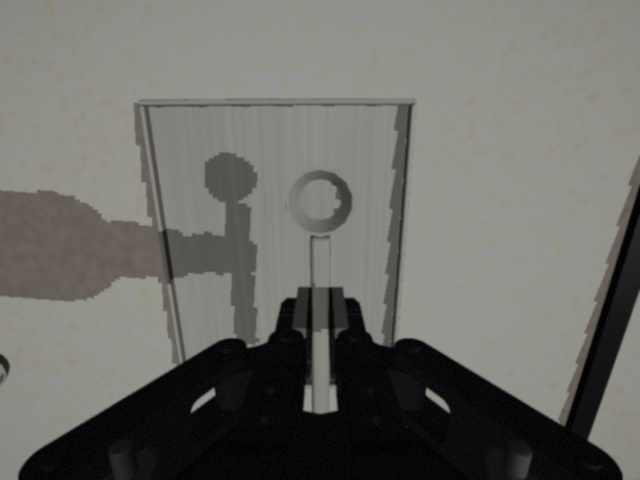

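Call:
carry_out(
  motion=[
    {"linear": [0, 0, 1.2], "spin": 0},
    {"linear": [0, 0, 1.2], "spin": 0},
    {"linear": [0, 0, 1.2], "spin": 0},
    {"linear": [0, 0, 0.9], "spin": 0},
    {"linear": [0, 0, 0.5], "spin": 0},
    {"linear": [0, 0, 0.3], "spin": 0},
    {"linear": [0, 0, 0], "spin": 0},
    {"linear": [0, 0, 0], "spin": 0},
    {"linear": [0, 0, 0], "spin": 0},
  ],
)

```text
clock: 41.78
position: [0.5228, -0.4164, 0.0117]
tcp_rot: [[0.994, 0.113, 0.001], [0.113, -0.994, -0.001], [0.001, 0.001, -1.0]]
ft_force: [0.1, -0.1, -0.3]
grip_width: 0.085
```

Call:
carry_out(
  motion=[
    {"linear": [0, 0, 0.2], "spin": 0},
    {"linear": [0, 0, 0.15], "spin": 0},
    {"linear": [0, 0, 0], "spin": 0},
    {"linear": [0, 0, 0], "spin": 0},
  ],
)

```text
clock: 42.12
position: [0.5227, -0.4163, 0.0078]
tcp_rot: [[0.994, 0.113, 0.001], [0.113, -0.994, -0.001], [0.001, 0.001, -1.0]]
ft_force: [1.1, -1.1, -0.0]
grip_width: 0.084
```

Call:
carry_out(
  motion=[
    {"linear": [0, 0, 0], "spin": 0},
    {"linear": [0, 0, 0], "spin": 0},
    {"linear": [0, 0, 0], "spin": 0},
    {"linear": [0, 0, 0], "spin": 0},
    {"linear": [0, 0, 0], "spin": 0},
    {"linear": [0, 0, -0.5], "spin": 0},
    {"linear": [0, 0, -1], "spin": 0},
    {"linear": [0, 0, -2], "spin": 0},
    {"linear": [0, 0, -3], "spin": 0},
    {"linear": [0, 0, -3], "spin": 0},
    {"linear": [0, 0, -3], "spin": 0},
    {"linear": [0, 0, 0], "spin": 0},
  ],
  gripper=0.4,
)

```text
clock: 43.12
position: [0.5255, -0.4188, 0.143]
tcp_rot: [[0.994, 0.113, 0.012], [0.113, -0.994, -0.011], [0.011, 0.013, -1.0]]
ft_force: [0.5, -0.5, 3.2]
grip_width: 0.398
```

```bash
python3 -c "
from h import *
p,im,d=grab('wrist','w24');plan(.46,-.1755,.13,-168.2)
grab('top','t24')
"
```

```text
cur [ 0.5246 -0.4181  0.1398] yaw 6.5 spin 174.70 then delta cm [ 1.3739 25.0739  0.711 ] pre-spin delta cm [ -3.684  -24.8398   0.711 ] clk 43.2 F [-0.0324  0.252   0.1123] grip 0.401 q6 0.70
```

View pics/w24.png

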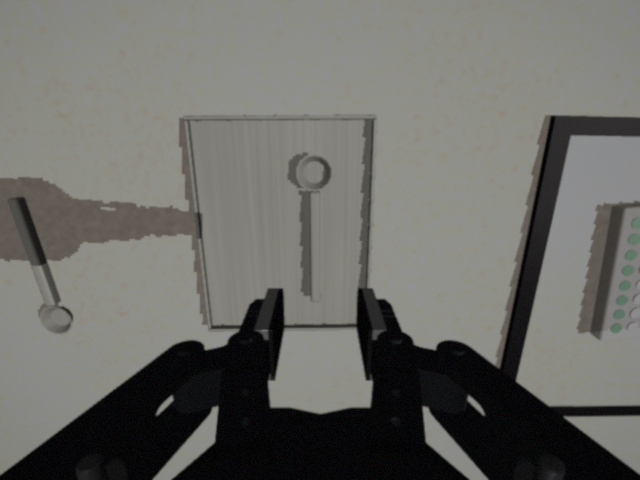

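View pics/t24.png

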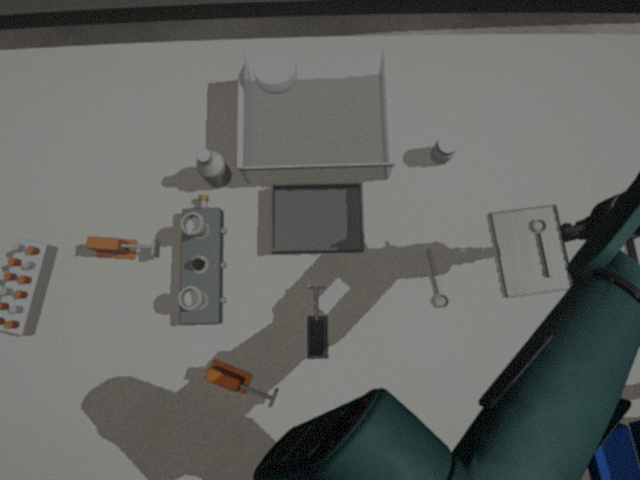

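Call:
carry_out(
  motion=[
    {"linear": [0, 0, 0], "spin": -7.1},
    {"linear": [0, 0, 0], "spin": -7.1},
    {"linear": [0, 0, 0], "spin": -7.1},
    {"linear": [0, 0, 0], "spin": -7.1},
    {"linear": [0, 0, 0], "spin": -7.1},
    {"linear": [0, 0, 0], "spin": -7.1},
    {"linear": [0, 0, 0], "spin": -7.1},
    {"linear": [0, 0, 0], "spin": -7.1},
    {"linear": [0, 0, 0], "spin": -7.1},
    {"linear": [0, 0, 0], "spin": -7.1},
    {"linear": [0, 0, 0], "spin": -7.1},
    {"linear": [0, 0, 0], "spin": -7.1},
    {"linear": [0, 0, 0], "spin": -7.1},
    {"linear": [0, 0, 0], "spin": -7.1},
    {"linear": [0, 0, 0], "spin": -7.1},
    {"linear": [0, 0, 0], "spin": -7.1},
    {"linear": [0, 0, 0], "spin": -7.1},
    {"linear": [0, 0, 0], "spin": -7.1},
    {"linear": [0, 0, 0], "spin": -7.1},
    {"linear": [0, 0, 0], "spin": -7.1},
  ],
)

```text
clock: 44.88
position: [0.5216, -0.4152, 0.1304]
tcp_rot: [[-0.856, 0.517, -0.003], [0.517, 0.856, 0.002], [0.003, 0.001, -1.0]]
ft_force: [-0.2, -0.1, -0.5]
grip_width: 0.402
```

```bash
python3 -c "
from h import *
plan(.46,-.1755,.14,-168.2)
"
```

```text
cur [ 0.5216 -0.4152  0.1304] yaw 148.8 spin -42.95 then delta cm [ 1.1269 24.7275 -0.885 ] pre-spin delta cm [17.674  17.3306 -0.885 ] clk 44.9 F [-0.1671 -0.0935 -0.4838] grip 0.402 q6 -1.78
```

Call:
carry_out(
  motion=[
    {"linear": [2.2, 2.17, -0.1], "spin": 0},
    {"linear": [2.2, 2.17, -0.1], "spin": 0},
    {"linear": [2.2, 2.17, -0.1], "spin": 0},
    {"linear": [2.2, 2.17, -0.1], "spin": 0},
    {"linear": [2.2, 2.17, -0.1], "spin": 0},
    {"linear": [2.2, 2.17, -0.1], "spin": 0},
    {"linear": [2.2, 2.17, -0.1], "spin": 0},
    {"linear": [2.2, 2.17, -0.1], "spin": 0},
    {"linear": [0, 0, 0], "spin": -7.1},
    {"linear": [0, 0, 0], "spin": -7.1},
    {"linear": [0, 0, 0], "spin": -7.1},
    {"linear": [0, 0, 0], "spin": -7.1},
    {"linear": [0, 0, 0], "spin": -7.1},
    {"linear": [0, 0, 0], "spin": -7.1},
    {"linear": [0, 0, 0], "spin": 0},
    {"linear": [0, 0, 0], "spin": 0},
  ],
)

```text
clock: 46.22
position: [0.4623, -0.1756, 0.1393]
tcp_rot: [[-0.982, -0.189, -0.002], [-0.189, 0.982, 0.001], [0.002, 0.001, -1.0]]
ft_force: [-0.5, 0.1, 0.7]
grip_width: 0.402
```

```bash
python3 -c "
from h import *
p,im,d=grab('wrist','w25');plan(.46,-.1755,.13,-168.2)
"
```

```text
cur [ 0.4624 -0.1757  0.1394] yaw -169.1 spin -0.87 then delta cm [0.2344 0.0659 0.9448] pre-spin delta cm [0.2353 0.0623 0.9448] clk 46.3 F [ 0.6955 -0.0444  0.4989] grip 0.403 q6 -2.24
```

View pics/w25.png

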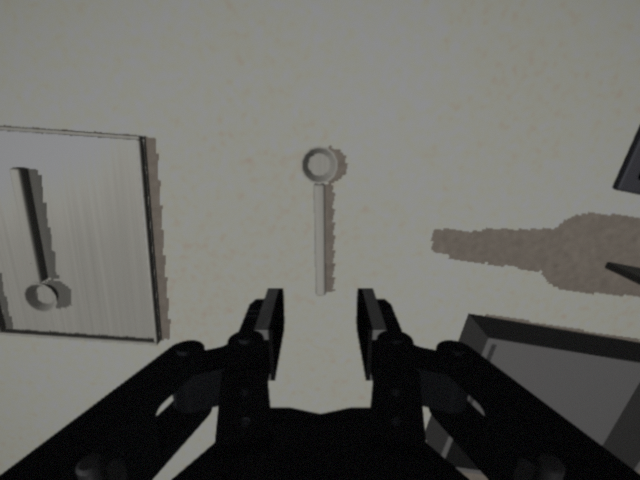

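```bash
python3 -c "
from h import *
p,im,d=load('w25')
B=at_z(p,320,166,.008);H=at_z(p,320,294,.008); v=B-H;L=np.hypot(*v[:2]);a=np.degrees(np.arctan2(v[1],v[0])); print(B,H,L,a)
o=B-v/L*.05; print(o); plan(o[0],o[1],.06,a)
"
```

```text
[ 0.4119 -0.1846  0.008 ] [ 0.5228 -0.1633  0.008 ] 0.1130078135344217 -169.13158500298195
[ 0.461  -0.1752  0.008 ]
cur [ 0.4624 -0.1757  0.1394] yaw -169.1 spin 0.06 then delta cm [0.1255 0.0687 7.9447] pre-spin delta cm [0.1254 0.0688 7.9447] clk 46.3 F [ 0.6955 -0.0444  0.4989] grip 0.403 q6 -2.24
```

Call:
carry_out(
  motion=[
    {"linear": [0.1, 0.05, 2], "spin": 0},
    {"linear": [0, 0, 2], "spin": 0},
    {"linear": [0, 0, 2], "spin": 0},
    {"linear": [0, 0, 2], "spin": 0},
    {"linear": [0, 0, 1.5], "spin": 0},
    {"linear": [0, 0, 1.2], "spin": 0},
    {"linear": [0, 0, 1.2], "spin": 0},
    {"linear": [0, 0, 0.8], "spin": 0},
    {"linear": [0, 0, 0.5], "spin": 0},
    {"linear": [0, 0, 0.2], "spin": 0},
    {"linear": [0, 0, 0], "spin": 0},
    {"linear": [0, 0, 0], "spin": 0},
  ],
)

```text
clock: 47.27
position: [0.4624, -0.1759, 0.0069]
tcp_rot: [[-0.981, -0.192, 0.001], [-0.192, 0.981, -0.001], [-0.001, -0.001, -1.0]]
ft_force: [-0.4, -0.9, -1.0]
grip_width: 0.398
```

Call:
carry_out(
  motion=[
    {"linear": [0, 0, 0.1], "spin": 0},
    {"linear": [0, 0, 0], "spin": 0},
    {"linear": [0, 0, 0], "spin": 0},
    {"linear": [0, 0, 0], "spin": 0},
    {"linear": [0, 0, 0], "spin": 0},
    {"linear": [0, 0, 0], "spin": 0},
    {"linear": [0, 0, 0], "spin": 0},
  ],
  gripper=0,
  grip_force=40,
)

```text
clock: 47.85
position: [0.4624, -0.1759, 0.006]
tcp_rot: [[-0.981, -0.192, 0.001], [-0.192, 0.981, -0.001], [-0.001, -0.001, -1.0]]
ft_force: [-0.5, 0.1, 5.0]
grip_width: 0.083
```

Call:
carry_out(
  motion=[
    {"linear": [0, 0, -0.5], "spin": 0},
    {"linear": [0, 0, -1], "spin": 0},
    {"linear": [0, 0, -2], "spin": 0},
    {"linear": [0, 0, -2], "spin": 0},
    {"linear": [0, 0, -2.5], "spin": 0},
    {"linear": [0, 0, 0], "spin": 0},
    {"linear": [0, 0, 0], "spin": 0},
  ],
)

```text
clock: 48.43
position: [0.463, -0.1762, 0.0873]
tcp_rot: [[-0.981, -0.192, 0.004], [-0.192, 0.981, -0.002], [-0.003, -0.003, -1.0]]
ft_force: [-1.5, 0.3, -0.5]
grip_width: 0.085
```

```bash
python3 -c "
from h import *
p,im,d=grab('wrist','w26');plan(.5136,-.3562,.06,6.5)
"
```

```text
cur [ 0.4619 -0.1756  0.0856] yaw -168.9 spin -175.41 then delta cm [ 3.0956 18.5247  2.5661] pre-spin delta cm [ -1.6016 -18.7132   2.5661] clk 48.5 F [-0.3549  0.0692 -1.6975] grip 0.083 q6 -2.24
```

View pics/w26.png

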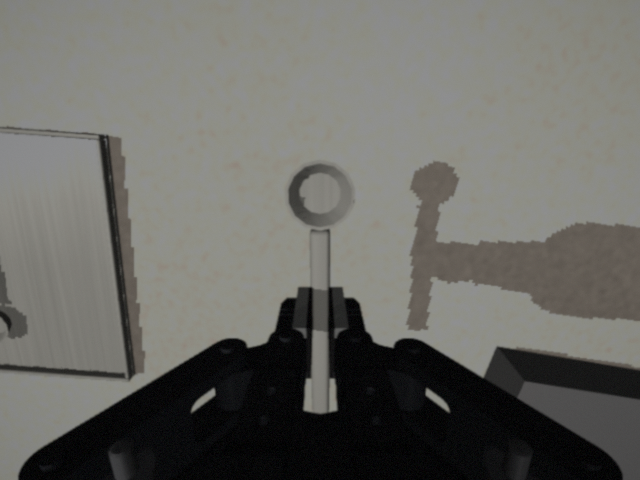

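Call:
carry_out(
  motion=[
    {"linear": [0, 0, 0], "spin": 7.1},
    {"linear": [0, 0, 0], "spin": 7.1},
    {"linear": [0, 0, 0], "spin": 7.1},
    {"linear": [0, 0, 0], "spin": 7.1},
    {"linear": [0, 0, 0], "spin": 7.1},
    {"linear": [0, 0, 0], "spin": 7.1},
    {"linear": [0, 0, 0], "spin": 7.1},
    {"linear": [0, 0, 0], "spin": 7.1},
    {"linear": [0, 0, 0], "spin": 7.1},
    {"linear": [0, 0, 0], "spin": 7.1},
    {"linear": [0, 0, 0], "spin": 7.1},
    {"linear": [0, 0, 0], "spin": 7.1},
    {"linear": [0, 0, 0], "spin": 7.1},
    {"linear": [0, 0, 0], "spin": 7.1},
    {"linear": [0, 0, 0], "spin": 7.1},
    {"linear": [0, 0, 0], "spin": 7.1},
    {"linear": [0, 0, 0], "spin": 7.1},
    {"linear": [0, 0, 0], "spin": 7.1},
    {"linear": [0, 0, 0], "spin": 7.1},
    {"linear": [0, 0, 0], "spin": 7.1},
  ],
)

```text
clock: 50.15
position: [0.4605, -0.1749, 0.0831]
tcp_rot: [[0.659, 0.752, -0.004], [0.752, -0.659, 0.002], [-0.001, -0.004, -1.0]]
ft_force: [0.5, 0.3, -0.2]
grip_width: 0.082
```

Call:
carry_out(
  motion=[
    {"linear": [0, 0, 0], "spin": 7.1},
    {"linear": [0, 0, 0], "spin": 7.1},
    {"linear": [0, 0, 0], "spin": 7.1},
    {"linear": [0, 0, 0], "spin": 7.1},
    {"linear": [0, 0, 0], "spin": 7.1},
    {"linear": [0, 0, 0], "spin": 7.1},
    {"linear": [0, 0, 0], "spin": 0},
    {"linear": [0, 0, 0], "spin": 0},
  ],
)

```text
clock: 50.82
position: [0.4609, -0.1752, 0.0837]
tcp_rot: [[0.993, 0.116, -0.003], [0.116, -0.993, 0.001], [-0.003, -0.002, -1.0]]
ft_force: [-0.3, -0.1, -0.9]
grip_width: 0.08
```

```bash
python3 -c "
from h import *
plan(.5136,-.3562,.06,6.5)
"
```

```text
cur [ 0.4609 -0.1752  0.0837] yaw 6.7 spin 0.18 then delta cm [ 3.1933 18.5884  2.3305] pre-spin delta cm [ 3.1364 18.598   2.3305] clk 50.8 F [-0.2826 -0.1277 -0.8962] grip 0.080 q6 0.98
```

Call:
carry_out(
  motion=[
    {"linear": [0.45, 2.65, 0], "spin": 0},
    {"linear": [0.45, 2.65, 0], "spin": 0},
    {"linear": [0.45, 2.65, 0], "spin": 0},
    {"linear": [0.45, 2.65, 0], "spin": 0},
    {"linear": [0.45, 2.65, 0], "spin": 0},
    {"linear": [0.45, 2.65, 0], "spin": 0},
    {"linear": [0.45, 2.65, 0], "spin": 0},
    {"linear": [0, 0, 1], "spin": 0},
    {"linear": [0, 0, 1.3], "spin": 0},
    {"linear": [0, 0, 0], "spin": 0},
    {"linear": [0, 0, 0], "spin": 0},
  ],
)

```text
clock: 51.73
position: [0.5127, -0.3543, 0.0596]
tcp_rot: [[0.993, 0.115, -0.004], [0.115, -0.993, 0.004], [-0.004, -0.004, -1.0]]
ft_force: [0.4, 1.4, 0.1]
grip_width: 0.088
```

```bash
python3 -c "
from h import *
p,im,d=grab('wrist','w27');plan(.5136,-.3562,.009,6.5)
"
```

```text
cur [ 0.5134 -0.3547  0.061 ] yaw 6.6 spin 0.10 then delta cm [0.0088 0.1607 5.197 ] pre-spin delta cm [0.0085 0.1607 5.197 ] clk 51.8 F [ 0.1603 -0.473   0.5132] grip 0.087 q6 0.76
```

View pics/w27.png

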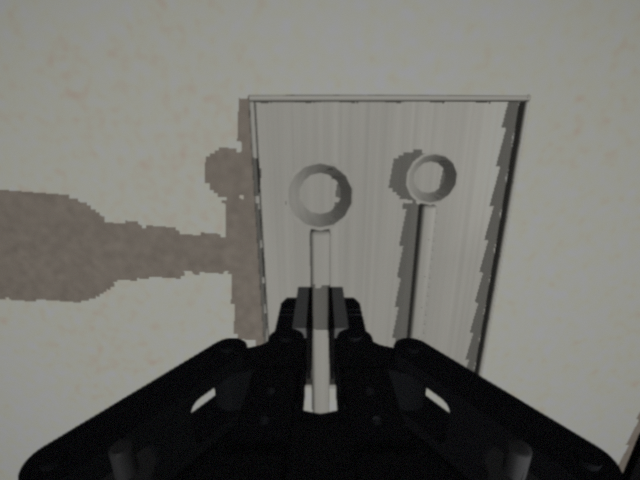

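Call:
carry_out(
  motion=[
    {"linear": [0, 0.2, 1.2], "spin": 0},
    {"linear": [0, 0, 1.2], "spin": 0},
    {"linear": [0, 0, 1.2], "spin": 0},
    {"linear": [0, 0, 0.8], "spin": 0},
    {"linear": [0, 0, 0.4], "spin": 0},
    {"linear": [0, 0, 0.2], "spin": 0},
    {"linear": [0, 0, 0], "spin": 0},
    {"linear": [0, 0, 0], "spin": 0},
    {"linear": [0, 0, 0], "spin": 0},
  ],
)

```text
clock: 52.53
position: [0.5149, -0.3588, 0.0131]
tcp_rot: [[0.994, 0.113, 0.001], [0.113, -0.994, -0.001], [0.001, 0.001, -1.0]]
ft_force: [0.5, 0.6, -0.6]
grip_width: 0.081
```

Call:
carry_out(
  motion=[
    {"linear": [0, 0, 0.2], "spin": 0},
    {"linear": [0, 0, 0.2], "spin": 0},
    {"linear": [0, 0, 0], "spin": 0},
    {"linear": [0, 0, 0], "spin": 0},
  ],
)

```text
clock: 52.87
position: [0.5149, -0.3588, 0.0091]
tcp_rot: [[0.994, 0.113, 0.001], [0.113, -0.994, -0.001], [0.001, 0.001, -1.0]]
ft_force: [0.1, -0.1, 3.2]
grip_width: 0.086
```

Call:
carry_out(
  motion=[
    {"linear": [0, 0, 0], "spin": 0},
    {"linear": [0, 0, 0], "spin": 0},
    {"linear": [0, 0, 0], "spin": 0},
    {"linear": [0, 0, 0], "spin": 0},
    {"linear": [0, 0, 0], "spin": 0},
    {"linear": [0, 0, -0.5], "spin": 0},
    {"linear": [0, 0, -1], "spin": 0},
    {"linear": [0, 0, -2], "spin": 0},
    {"linear": [0, 0, -3], "spin": 0},
    {"linear": [0, 0, -3], "spin": 0},
    {"linear": [0, 0, -3], "spin": 0},
    {"linear": [-2, 2, -1], "spin": 0},
    {"linear": [-2, 2, 0], "spin": 0},
    {"linear": [0, 0, 0], "spin": 0},
    {"linear": [0, 0, 0], "spin": 0},
  ],
  gripper=0.4,
)

```text
clock: 54.12
position: [0.4787, -0.4038, 0.1448]
tcp_rot: [[0.994, 0.111, 0.002], [0.111, -0.994, -0.001], [0.001, 0.001, -1.0]]
ft_force: [0.5, 1.0, -0.7]
grip_width: 0.397
```

```bash
python3 -c "
from h import *
p,im,d=grab('wrist','w28');plan(.5136,-.3562,.009,6.5)
grab('top','t28');grab('scene','s28')
"
```

```text
cur [ 0.4791 -0.4028  0.144 ] yaw 6.4 spin -0.07 then delta cm [ 3.9469 -4.2383 13.5043] pre-spin delta cm [ 3.942  -4.2428 13.5043] clk 54.2 F [ 0.577  -0.4561  0.1273] grip 0.399 q6 0.67
```

View pics/w28.png

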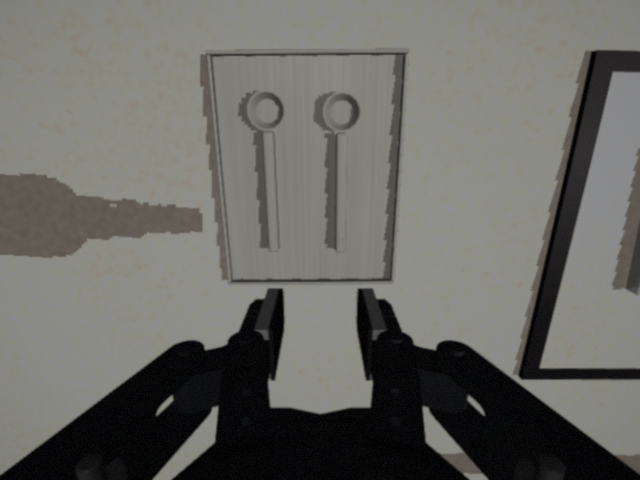

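View pics/t28.png

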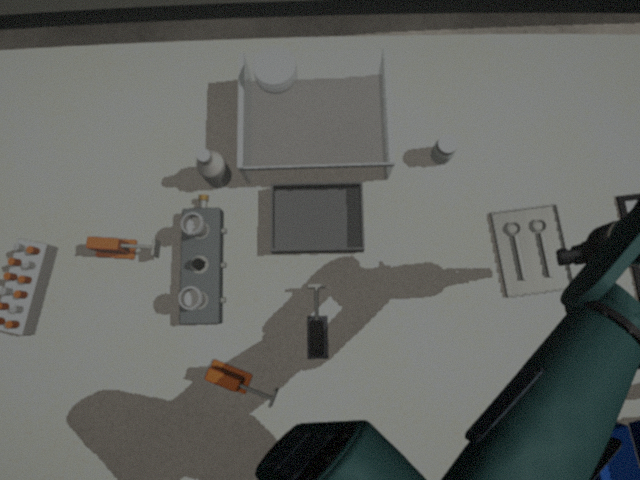

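View pics/s28.png

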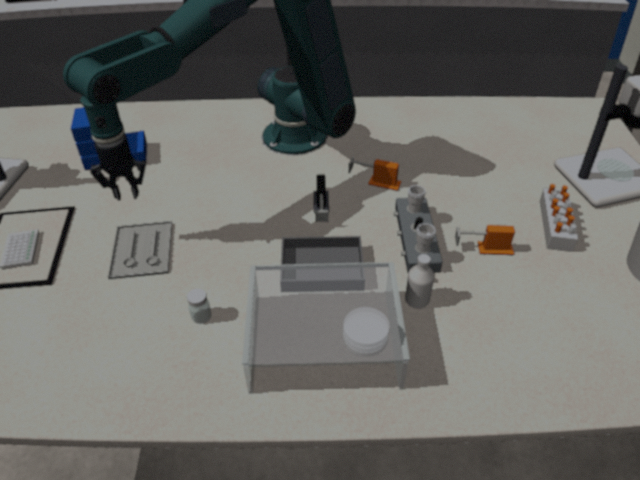

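```bash
python3 -c "
from h import *
p,im,d=load('w28')
C=np.array([at_z(p,*q,.01)[:2] for q in((208,52),(407,50),(393,282),(229,283))]);c=C.mean(0);a=np.radians(6.5);R=np.array([[np.cos(a),np.sin(a)],[-np.sin(a),np.cos(a)]])
for b,h in(((267,111),(274,250)),((341,112),(341,250))):
  B=R@(at_z(p,*b,.011)[:2]-c);H=R@(at_z(p,*h,.011)[:2]-c);print(c,'bowl',B,'end',H)
job_done()"
```

```text
[ 0.5188 -0.3902] bowl [0.0516 0.0318] end [-0.0616  0.0314]
[ 0.5188 -0.3902] bowl [ 0.0507 -0.025 ] end [-0.0618 -0.0267]
the job is handed in; nothing more can be done
```

I did the whole job and handed it in at about 54 s of the 210 s allowed. `job_done()` gives no verdict, so the result rests on my own checks below.

- **Hook and tote:** I hooked the black hook over the tote's front wall and dragged the tote until its centre was about 80 mm in front of the shelf edge. The hook stands upright on the bench, clear of the tote. I left the two orange look-alikes alone.
- **Cups:** Two cups were there. I pressed them onto spigots 1 and 3 until they stopped moving down, at about 37 N and 27 N. After release their rims measured about 104 mm above the bench, the height for fully home. They stand 150 mm apart, matching the spigots, and within about 2 mm of centre.
- **Spoons:** Two spoons were there. Both lie flat in the tray and parallel to its length, bowls at the far end. They are near the middle lengthways, about 32 and 26 mm either side of the centre line.
- **Bystanders:** The wash bottle and specimen jar look unmoved in the last top and scene pictures.

**Disagreement:** The top camera read positions about 6–9 mm differently from the wrist camera. I used the wrist camera, and the grasps and fits agreed with it.

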